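# Fit the snap ring on the display turntable

## Robot

A 6-joint arm with a two-finger parallel gripper is mounted at the origin on the work surface. World frame = base frame: x ahead of the robot, y to its left, z up, the work surface at z = 0. Lengths are in m, angles in rad, forces in N, time in s.
With the tool pointing down it reaches from about 0.3 to 0.775 m from the base axis. Payload 14.6 kg.
Tool frame: the origin (TCP) lies midway between the tips of the shut fingers; the grasp point (between the pads) lies 19 mm behind it (ctrl.grip_depth is the z of the grasp point in the tool frame, in m); z points along the fingers, y is the line along which they close (so a half turn about z gives the same grasp; the last joint's range is limited). The gripper opens to 94 mm and grips with 3 to 60 N. Pads are 16 mm wide; open, the fingers measure 119 mm over their backs; the gripper's body (75 mm by 177 mm) begins 78 mm behind the grasp point.
Start: joints at [-1.369, 0.3, 1.521, -0, 1.321, -0.067], TCP at [0.146, -0.53, 0.205] pointing down, gripper open.
Joint ranges: [-3.03, 3.03], [-0.79, 2.21], [0.23, 2.52], [-1.04, 4.18], [0, 3.07], [-2.55, 2.55]. Speed limits (rad/s): [2.22, 2.22, 2.57, 3.14, 3.14, 3.14].

## Interface

Orientations are given as [roll, pitch, yaw] about the fixed x, y, z axes, in that order (R = Rz(yaw) Ry(pitch) Rx(roll)).
In Python, from station import ctrl gives the robot as it stands. The module is installed in compiled form; this text tells all that it offers.
- The arm moves only by the tool carry_out, never from a script. Its argument "commands" is a list of rows, each a list of 3 entries, a list of its own where there are three numbers: the closure, from 0 (fully open) to 1 (shut), then the shift along the tool's x, y, z in mm, then the turn, a rotation vector about the tool's x, y, z in rad. In form: [[gripper, [tx, ty, tz], [wx, wy, wz]], ...]. A call has 1 to 10 rows; each row shifts and turns the commanded pose from where the row before left it, along the tool's axes as they then stand; what a row does not reach is not made up. A row lasts 1/8 s, in which the tool goes at most 62.5 mm and 10.7 degrees, less where a joint would pass 70% of its speed; a pose out of reach is approached as far as the arm can. A call with a gripper value outside its range is refused whole. The fingers move at their own pace and stop on an object; "squeeze" is the grip in N (left out, the last holds). Time passes only in rows, so rows that do not move let the fingers close. It gives the time, the measured TCP pose, the force, the opening and the grip force at its end, in the units of the state.
- ctrl.get_obs(): the state, without advancing time (a new reading comes with each control period).
- ctrl.camera(name): name is "scene" or "top" or "wrist"; returns a dict with "img" (384x512x3 uint8, blue, green, red), "camera_matrix" (3x3 intrinsics, pixels), "rvec" (rotation vector, rad) and "tvec" (3), from world to camera coordinates, as OpenCV has them. Camera axes: x right, y down, z forward; pixel columns grow to the right and rows downward; lengths in m; the calibration is good to about 2 mm. A picture is of the moment at which its call begins. There is no depth.
- ctrl.hand_in(): hands the job in; it is judged then, once.
Trained networks look in the newest picture that a camera, given by its name, has taken for a name from the list of things; names that differ only in an ending like _2 or _b are one class to them, and where a whole thing is asked for, a point or a joint stands for the part that bears it (a point fixed in the world has none). Each returns a list of dicts, best first, with "score" (0 to 1); they miss things now and then, are a little off and sometimes report something else, mostly with a low value. They report only what shows in the picture. A call takes as long as a camera call. They do not tell look-alikes from the thing itself.
- ctrl.outline_of(thing, camera): "region" (384x512 bool, what is visible of it).
- ctrl.place_of(thing, camera): "at" ([x, y, z] in m, in world coordinates, good to about 4 mm: a listed point, or the origin of a listed thing).
The state is a dict: "time_s": time; "qpos": joint angles; "joint_vel": joint speeds; "tau": joint torques, N m; "ee_pos": TCP position; "eef_rot": TCP orientation; "force": force on the tool from outside, world axes, zero at the start; "moment": the same for the moment, N m; "grip_width": finger opening in m; "grip_force": force on a finger pad.
Only numpy, scipy, OpenCV 4.12 (cv2) and the standard library are available. Lean on these libraries where they do the work, as an engineer would, in place of code of your own. Each camera call takes 0.05 s, during which the arm holds its last target. There are 200 camera calls.

## Task

Take the spreading pliers from their stand, put their two pins into the eyes of the snap ring, squeeze to spread the ring only as far as needed, lower it over the turntable's spindle until you feel it lie on the white platter, and let it contract into the groove just above the platter, drawing it along until it sits centred and fully closed. Go gently: the platter's height differs from set-up to set-up. Then hang the pliers back in their stand, touch the ring with nothing but the pliers, and leave all else on the table where it is.

Things in the scene. Friction and masses are not known exactly. Their poses are not given: they have to be found in the camera images.
- pliers_grip (a point): Reverse-action pliers, upright in the stand, 116 mm tall, 190 g. Two upright black handle plates, 24 mm wide, 8 thick, outer faces 66 mm apart along y, from 70 to 116 mm above the pin ends; below them a black flange (54 by 50 mm, 60 to 66 mm above the pin ends) and two steel jaws. Point: between the handles at rest, 94 mm above the pin ends, a good grip height; fixed to the -y handle and +y jaw.
- tip_left (a point): Lower end of the pliers' pin on the +y side. Each jaw ends in a round-ended pin, 5 mm thick, 4 mm long, under a flat 12 mm shoulder disc that bears on the lug. At rest the pins are 41 mm apart and straight below the handles. Axes as the pliers: z up, y the squeeze line.
- tip_right (a point): Lower end of the pin on the -y side. The jaws cross over: squeezing the handles together by some amount, both staying parallel, moves the pins apart by the same amount. A spring pushes the handles apart: 7.5 N at rest, 13.5 N squeezed by 24 mm; the spread ring adds about 8 N.
- pliers_squeeze (a joint): How far the handles are squeezed together, m: 0 at rest, at most 0.038. Distance between the pins = 0.041 + this.
- stand_top (a point): Fixed wooden stand, base 75 by 110 mm. Two walls (10 mm thick, 90 mm long along y, 70 mm high) leave a 30 mm slot along y in which the jaws hang; the flange rests on the walls' tops. Point: middle of the slot at the height of the walls' tops. The pliers hang with their y along the stand's y, pin ends 60 mm below this point, the same way round as at the start.
- ring_center (a point): Dark steel snap ring lying flat on the ring rest: 5 mm thick, inner diameter 40.6, outer 53.6 mm, 42 g. Point: its centre, half-way through the thickness. x points to its gap with the two lugs, z up. A back piece (this frame) and two sprung arms, each hinged 30 degrees from the point opposite the gap, 23.5 mm from the centre.
- eye_left (a point): Centre of the eye (8.4 mm square hole through a 14 mm lug, sides turned 42 degrees to the ring's x) of the arm on the ring's +y side, at its upper face. Ring closed: eyes 23 mm to +x and 20.7 mm either side of the centre. Spread to 0.24: eyes 62 mm apart, 19.6 mm to +x; the pins, lying in the outer corners of the eyes, then about 66 mm apart.
- eye_right (a point): Centre of the eye of the arm on the ring's -y side, at its upper face.
- ring_left (a joint): Angle by which the left arm is spread, rad: 0 closed. The ring passes over the spindle's head with both arms at 0.2 or more; at 0.24, a good spread, it clears it by 2 mm all round when the spindle's axis stands 4.5 mm from the ring's centre towards the gap. Above 0.35 it is overstretched and spoilt. Holding an arm at 0.24 takes about 8 N at its eye.
- ring_right (a joint): The same for the right arm. In the groove the spread ring must be drawn towards its gap until its back meets the neck, and led along as it closes (the eyes travel some 3 mm ahead relative to the centre): left behind, its arms clamp the neck off-centre and it stays partly open.
- rest: Fixed flat white ring rest, a disc of 94 mm diameter and 30 mm high, with a low button (32 mm wide, 3 mm high) at its middle inside the ring. Origin at the middle of its underside.
- table_axis (a point): Fixed turntable: black drum (120 mm wide, 40 high), over it a white platter (124 mm) with an upright steel spindle. Point: on the axis, at the drum's top. The platter's top is 12 to 36 mm above it, differing each time and not measured: feel for it. From the platter up: neck (the groove) 40 mm thick, 8 mm high; then a square-edged head 44 mm thick, 22 mm high. Firm; press it with no more than 25 N.
- glue: Bystander: white glue bottle with a nozzle, 36 mm diameter, 95 mm tall; origin at its foot.
- jar: Bystander: open white jar, 64 mm diameter, 70 mm tall; origin at its foot.
- houses: Bystander: white row of model houses, 32 by 90 by 20 mm; origin at its foot.
- washer: Bystander: flat steel washer, 34 mm diameter, 4 mm thick; origin at its foot.
- screwdriver: Bystander: screwdriver lying flat, 140 mm long.
- partsbox: Bystander: open clear box, 100 by 70 by 35 mm; origin at its foot.
- board: Bystander: white board lying flat, 160 by 110 by 6 mm; origin at its foot.
Things that resemble listed ones, but are neither listed nor needed, are in the scene too. Of the things that look like the part that bears ring_center, the smallest one is meant.

How it is judged:
On the way, in this order (a step that is already met when the one before it is completed fails the run):
1. the ring hangs spread on the pliers, lifted off its rest (value of joint each of ring_left, ring_right above 0.12 rad and contact force between pliers and ring above 1 N and z of ring_center in the frame of rest above 0.045 m), for 0.2 s.
2. the ring, spread by the pliers, is around the spindle's axis (value of joint each of ring_left, ring_right above 0.12 rad and contact force between pliers and ring above 1 N and horizontal distance between ring_center and table_axis below 0.01 m and z of ring_center in the frame of table_axis below 0.045 m), for 0.1 s.
3. the ring has contracted into the groove (value of joint each of ring_left, ring_right below 0.04 rad and horizontal distance between ring_center and table_axis below 0.003 m and z of ring_center in the frame of table_axis between 0.012 and 0.0435 m and angle between ring_center's own z axis and vertical below 0.12 rad), for 0.2 s.
At the end, for the whole second after the job is handed in: Ring at rest, closed (arms below 0.04 rad), level within 0.12 rad, centre within 3 mm of the turntable axis and in the groove (12 to 43.5 mm above the drum). Pliers at rest upright (within 0.15 rad) in the stand, grip point within 25 mm of the slot middle in plan, 28 to 40 mm above the walls (all of step 3 and linear speed of each of ring, pliers below 0.01 m/s and horizontal distance between pliers_grip and stand_top below 0.025 m and z of pliers_grip in the frame of stand_top between 0.028 and 0.04 m and angle between pliers_grip's own z axis and vertical below 0.15 rad); the robot touches nothing.
It fails at once if the ring is overstretched (an arm beyond 0.35 rad) (value of joint any of ring_left, ring_right above 0.35 rad).
It fails at once if the ring is pressed on the turntable with more than 30 N (contact force between ring and turntable above 30 N).
It fails at once if the pliers press on the turntable with more than 30 N (contact force between pliers and turntable above 30 N).
It fails at once if the fingers touch the ring (contact force between the fingers and ring above 0.5 N).
It fails at once if a bystander is moved by more than 30 mm (distance of any of glue, jar, houses, washer, screwdriver, partsbox, board from where it was at the start of the episode above 0.03 m).
It also fails if it takes over 72 s, if anything falls off the work surface, if the arm or the gripper's body presses on something with over 40 N, if the wrist force passes 120 N, or if a joint passes its speed limit or range.

## Working session

There is one attempt and no reset: what is moved stays moved. The work goes in short steps, Python scripts to look and compute and a tool call to move; the robot and the scene stay as the last step left them, time stands still between calls to the robot, and variables do not carry over. Pictures are saved under pics/ and viewed, at most 10 in all, crops included, and the job is handed in when it is done.

Besides the shell and the picture viewer there is one more tool, called by a JSON object that holds its "op" and its "data". carry_out: Moves the arm, as the interface text tells. Its arguments: {"type":"object","properties":{"commands":{"type":"array","items":{"type":"array"}},"squeeze":{"type":"number"}},"required":["commands"]}

```bash
mkdir -p pics; cat > h.py <<'E'
import numpy as np, cv2
from station import ctrl
def cam(n,save=None):
    c=ctrl.camera(n)
    if save: cv2.imwrite('pics/'+save,c['img'])
    return c
def proj(c,p):
    return cv2.projectPoints(np.array(p,float).reshape(-1,3),np.array(c['rvec'],float),np.array(c['tvec'],float),np.array(c['camera_matrix'],float),None)[0].reshape(-1,2)
def ray(c,uv,z):
    R=cv2.Rodrigues(np.array(c['rvec'],float))[0];t=np.array(c['tvec'],float).ravel()
    d=R.T@np.linalg.inv(np.array(c['camera_matrix']))@np.array([uv[0],uv[1],1.]);o=-R.T@t
    return o+d*(z-o[2])/d[2]
E
python3 - <<'E'
from h import *
ims=[]
for n in ['scene','top']:
    c=cam(n); ims.append(c['img'])
    for t in ['pliers_grip','tip_left','tip_right','stand_top','ring_center','eye_left','eye_right','rest','table_axis']:
        for d in ctrl.place_of(t,n)[:4]:
            print(n,t,round(float(d['score']),2),np.round(d['at'],4),proj(c,d['at']).round()[0])
for n,i in zip(['scene','top'],ims): cv2.imwrite(f'pics/{n}0.png',cv2.resize(i,(800,600)))
o=ctrl.get_obs();print(o['ee_pos'],o['eef_rot'],o['grip_width'],ctrl.grip_depth)
E
```

```text
scene pliers_grip 0.89 [ 0.5229 -0.2559  0.1035] [166. 137.]
scene tip_left 0.95 [ 0.5236 -0.2361  0.01  ] [177. 165.]
scene tip_right 0.59 [ 0.5195 -0.278   0.013 ] [167. 157.]
scene stand_top 0.72 [ 0.5251 -0.2539  0.0712] [168. 147.]
scene stand_top 0.26 [ 0.3948  0.1474 -0.0077] [323. 207.]
scene ring_center 0.85 [0.5219 0.3851 0.0033] [386. 294.]
scene ring_center 0.61 [0.5657 0.2293 0.0288] [316. 265.]
scene ring_center 0.56 [0.6874 0.3801 0.007 ] [347. 355.]
scene ring_center 0.54 [0.5901 0.2565 0.0348] [321. 279.]
scene eye_left 0.7 [0.7186 0.4078 0.0054] [351. 377.]
scene eye_left 0.63 [0.5901 0.2574 0.0374] [321. 278.]
scene eye_left 0.48 [0.4778 0.4049 0.007 ] [403. 284.]
scene eye_right 0.63 [0.718  0.3486 0.0099] [325. 358.]
scene eye_right 0.56 [0.5308 0.4238 0.0064] [401. 307.]
scene eye_right 0.4 [0.5941 0.2135 0.0301] [303. 270.]
scene eye_right 0.22 [0.3876 0.0185 0.0006] [283. 180.]
scene rest 0.92 [0.5634 0.2313 0.0028] [316. 270.]
scene table_axis 0.84 [ 0.5079 -0.001   0.0394] [249. 196.]
top pliers_grip 0.77 [ 0.5207 -0.2528  0.0985] [385. 177.]
top tip_left 0.
[... 390 characters left out ...]
r 0.52 [0.6829 0.3747 0.0043] [134. 119.]
top ring_center 0.26 [0.592  0.2124 0.0349] [193. 151.]
top eye_left 0.68 [0.7221 0.4059 0.0091] [122. 104.]
top eye_left 0.65 [0.4842 0.4002 0.0064] [120. 194.]
top eye_left 0.48 [0.5859 0.254  0.037 ] [177. 153.]
top eye_right 0.62 [0.5345 0.4268 0.0087] [110. 174.]
top eye_right 0.47 [0.5925 0.2114 0.0356] [194. 151.]
top rest 0.74 [0.5667 0.2293 0.002 ] [188. 163.]
top table_axis 0.63 [ 0.5087 -0.0066  0.042 ] [280. 184.]
top table_axis 0.51 [ 0.5232 -0.2351  0.0088] [366. 181.]
top table_axis 0.46 [0.5926 0.2112 0.0324] [194. 151.]
[ 0.14605021 -0.53024755  0.20543344] [-3.14156801e+00  5.86235515e-06  2.68778718e-01] 0.09395759567566167 -0.0188
```

View pics/scene0.png

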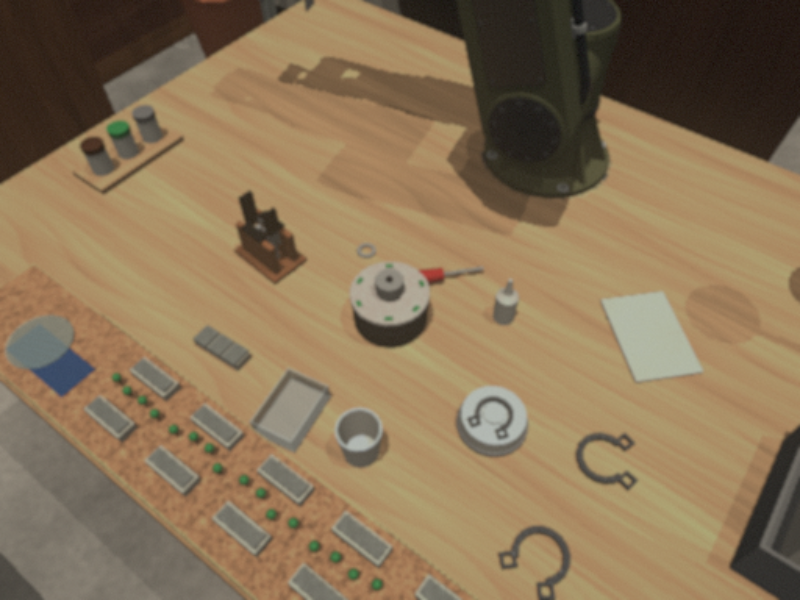

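View pics/top0.png

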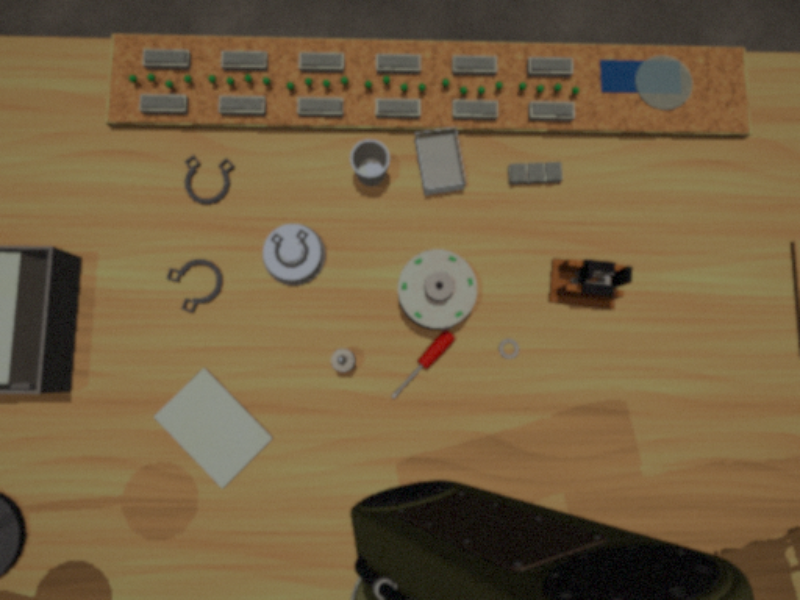

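The ring on the rest is at (316,268) in the scene picture. Two look-alikes, both larger, lie on the table at (386,294) and (347,355). By the description (smallest, lying on the rest), I choose the one on the rest. The pliers hang at (166,137), and the turntable is at (249,196). I'll move over the pliers first and look from close up.

{"op": "carry_out", "data": {"commands": [[0, [0, 0, 0], [0, 0, 0.135]], [0, [0, 0, 0], [0, 0, 0.134]], [0, [47, -34.5, -5], [0, 0, 0]], [0, [47, -34.5, -5], [0, 0, 0]], [0, [47, -34.5, -5], [0, 0, 0]], [0, [47, -34.5, -5], [0, 0, 0]], [0, [47, -34.5, -5], [0, 0, 0]], [0, [47, -34.5, -5], [0, 0, 0]], [0, [47, -34.5, -5], [0, 0, 0]], [0, [46, -34.5, -5], [0, 0, 0]]]}}

```text
time_s: 2.25
ee_pos: [0.5225, -0.2529, 0.2457]
eef_rot: [3.141, -0.0, -0.0]
force: [0.1, -1.2, 0.2]
grip_width: 0.0942
grip_force: 0.0
```

```bash
python3 - <<'E'
from h import *
o=ctrl.get_obs();print(np.round(o['ee_pos'],4),np.round(o['eef_rot'],4))
c=cam('wrist','w1.png')
R=cv2.Rodrigues(np.array(c['rvec'],float))[0];print('cam',(-R.T@np.array(c['tvec']).ravel()).round(3),R.T[:,2].round(3))
for n in ['wrist','scene']:
  if n!='wrist': c=cam(n)
  for t in ['pliers_grip','tip_left','tip_right','stand_top']:
    for d in ctrl.place_of(t,n)[:2]: print(n,t,round(float(d['score']),2),np.round(d['at'],4),proj(c,d['at']).round()[0])
E
```

```text
[ 0.5225 -0.2529  0.2457] [ 3.1414e+00 -2.0000e-04 -1.0000e-04]
cam [ 0.603 -0.253  0.424] [-0.278 -0.    -0.961]
wrist pliers_grip 0.59 [ 0.5214 -0.2599  0.1065] [261. 180.]
wrist tip_left 0.64 [ 0.5252 -0.2344  0.0122] [239. 158.]
wrist tip_right 0.98 [ 0.5264 -0.2784  0.0121] [274. 157.]
wrist stand_top 0.9 [ 0.5242 -0.2551  0.0721] [256. 169.]
scene pliers_grip 0.92 [ 0.5195 -0.2566  0.1038] [167. 136.]
scene tip_left 0.89 [ 0.5225 -0.2373  0.006 ] [177. 166.]
scene tip_right 0.73 [ 0.5194 -0.2779  0.0093] [167. 158.]
scene tip_right 0.33 [ 0.3958  0.1457 -0.0036] [322. 206.]
scene stand_top 0.79 [ 0.525  -0.2559  0.071 ] [168. 147.]
scene stand_top 0.39 [ 0.7121 -0.1713  0.0021] [144. 226.]
```

View pics/w1.png

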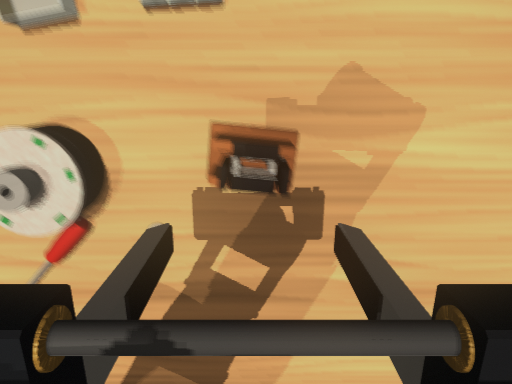

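```bash
python3 - <<'E'
from h import *
c=cam('wrist')
cv2.imwrite('pics/w2.png',cv2.resize(c['img'][105:255,170:350],(720,600),interpolation=cv2.INTER_CUBIC))
print([ray(c,p,.01).round(4) for p in [(210,122),(298,131)]])
for t in ['pliers_grip','stand_top']:
    r=ctrl.outline_of(t,'wrist')
    if r:
        m=r[0]['region'].astype(np.uint8);pts=np.argwhere(m)[:,::-1].astype(np.float32)
        print(t,r[0]['score'],m.sum(),cv2.minAreaRect(pts))
E
```

```text
[array([ 0.5668, -0.2022,  0.01  ]), array([ 0.5559, -0.3095,  0.01  ])]
pliers_grip 0.61 3001 ((255.1494140625, 167.96995544433594), (73.00862121582031, 51.333953857421875), 6.1466264724731445)
stand_top 0.69 2602 ((252.52284240722656, 156.68020629882812), (88.34634399414062, 62.69740295410156), 4.085616588592529)
```

View pics/w2.png

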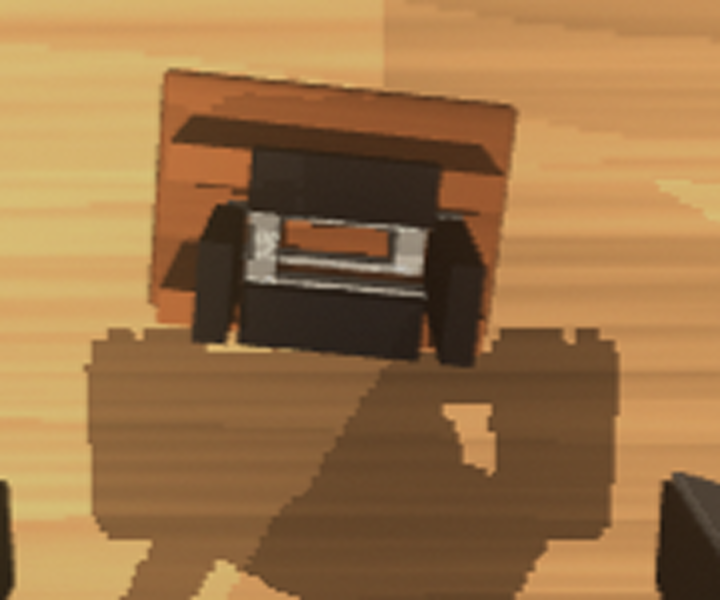

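```bash
python3 - <<'E'
from h import *
c=cam('wrist')
a=ray(c,(223.75,177.75),.127);b=ray(c,(284.5,183.25),.127);print(a,b,(a+b)/2,a-b)
print([ray(c,(170+u/4,105+v/4),.127).round(4) for u,v in [(197,240),(193,340),(483,262),(475,366)]])
print([ray(c,(170+u/4,105+v/4),.077).round(4) for u,v in [(250,148),(440,165),(240,348),(420,360)]])
E
```

```text
[ 0.52672459 -0.22743503  0.127     ] [ 0.52153492 -0.2830458   0.127     ] [ 0.52412975 -0.25524041  0.127     ] [0.00518967 0.05561077 0.        ]
[array([ 0.5386, -0.2237,  0.127 ]), array([ 0.5151, -0.2221,  0.127 ]), array([ 0.5335, -0.2884,  0.127 ]), array([ 0.5088, -0.2873,  0.127 ])]
[array([ 0.5523, -0.2329,  0.077 ]), array([ 0.5479, -0.2822,  0.077 ]), array([ 0.4983, -0.2293,  0.077 ]), array([ 0.4949, -0.2779,  0.077 ])]
```

{"op": "carry_out", "data": {"commands": [[0, [0, 0, 0], [0, 0, 0.093]], [0, [1.7, 2.1, 40], [0, 0, 0]], [0, [0, 0, 40], [0, 0, 0]], [0, [0, 0, 40], [0, 0, 0]], [0, [0, 0, 30], [0, 0, 0]], [0, [0, 0, 10], [0, 0, 0]], [0.31, [0, 0, 0], [0, 0, 0]], [0.31, [0, 0, 0], [0, 0, 0]], [0.31, [0, 0, 0], [0, 0, 0]], [0.31, [0, 0, 0], [0, 0, 0]]], "squeeze": 30}}

```text
time_s: 4.2
ee_pos: [0.5229, -0.257, 0.0864]
eef_rot: [3.141, -0.001, -0.093]
force: [-1.1, -1.9, 5.1]
grip_width: 0.0653
grip_force: 8.6
```

```bash
python3 - <<'E'
from h import *
o=ctrl.get_obs();print(np.round(o['ee_pos'],4),np.round(o['eef_rot'],4),o['grip_width'],o['grip_force'],o['force'],o['moment'])
c=cam('scene');cv2.imwrite('pics/s2.png',cv2.resize(c['img'][60:210,100:300],(800,600),interpolation=cv2.INTER_CUBIC))
for t in ['pliers_grip','tip_left','tip_right','stand_top']:
    for d in ctrl.place_of(t,'scene')[:1]: print(t,round(float(d['score']),2),np.round(d['at'],4))
E
```

```text
[ 0.5229 -0.257   0.0864] [ 3.1406e+00 -1.4000e-03 -9.3200e-02] 0.06533752198755803 8.577721863985062 [-1.07173886 -1.90641171  5.05542822] [-0.17572452  0.18684386 -0.00571392]
pliers_grip 0.9 [ 0.5247 -0.2579  0.1019]
tip_left 0.93 [ 0.5235 -0.238   0.0079]
tip_right 0.44 [ 0.5205 -0.2779  0.013 ]
stand_top 0.69 [ 0.5259 -0.254   0.073 ]
```

View pics/s2.png

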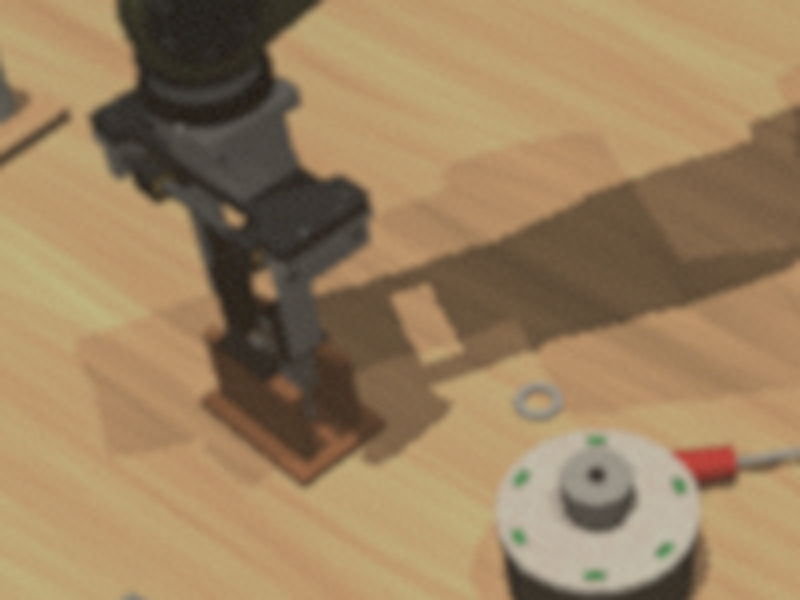

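Pliers gripped: in the picture both fingers hold the handles at about (270,330), and the stand is undisturbed. I'll lift them and turn.

{"op": "carry_out", "data": {"commands": [[0.31, [0, 0, -5], [0, 0, 0]], [0.31, [0, 0, -15], [0, 0, 0]], [0.31, [0, 0, -30], [0, 0, 0]], [0.31, [0, 0, -30], [0, 0, 0]], [0.31, [0, 0, -30], [0, 0, 0]], [0.31, [0, 0, -20], [0, 0, 0]], [0.31, [0, 0, -10], [0, 0, -0.07]], [0.31, [0, 0, 0], [0, 0, -0.07]], [0.31, [0, 0, 0], [0, 0, -0.073]], [0.31, [0, 0, 0], [0, 0, 0]]]}}

```text
time_s: 5.7
ee_pos: [0.5226, -0.2565, 0.2262]
eef_rot: [3.141, -0.0, 0.119]
force: [-0.4, -0.4, -3.0]
grip_width: 0.0647
grip_force: 7.7
```

{"op": "carry_out", "data": {"commands": [[0.31, [6, -24, 0], [0, 0, 0]], [0.31, [12.5, -49, 0], [0, 0, 0]], [0.31, [12.5, -49, 0], [0, 0, 0]], [0.31, [14, -55, 0], [0, 0, 0]], [0.31, [14, -55, 0], [0, 0, 0]], [0.31, [14, -55, 0], [0, 0, 0]], [0.31, [14, -55, 0], [0, 0, 0]], [0.31, [14, -55, 0], [0, 0, 0]], [0.31, [13, -49, 0], [0, 0, 0]], [0.31, [9.2, -33, 0], [0, 0, 0]]]}}

```text
time_s: 6.95
ee_pos: [0.5875, 0.236, 0.2257]
eef_rot: [-3.141, -0.0, 0.119]
force: [0.4, -0.4, -2.0]
grip_width: 0.0653
grip_force: 7.7
```

{"op": "carry_out", "data": {"commands": [[0.31, [0, 0, 20], [0, 0, 0]], [0.31, [0, 0, 20], [0, 0, 0]], [0.31, [0, 0, 0], [0, 0, 0]], [0.31, [0, 0, 0], [0, 0, 0]]]}}

```text
time_s: 7.45
ee_pos: [0.588, 0.2338, 0.1867]
eef_rot: [-3.141, -0.001, 0.119]
force: [0.6, 0.4, -1.2]
grip_width: 0.0648
grip_force: 7.7
```

```bash
python3 - <<'E'
from h import *
o=ctrl.get_obs();print(np.round(o['ee_pos'],4),np.round(o['eef_rot'],4),o['grip_width'],o['grip_force'],o['force'],o['moment'])
for n in ['wrist','scene','top']:
  c=cam(n)
  if n=='wrist': cv2.imwrite('pics/w3.png',cv2.resize(c['img'],(800,600)))
  for t in ['pliers_grip','tip_left','tip_right','ring_center','eye_left','eye_right','rest']:
    for d in ctrl.place_of(t,n)[:2]:
        if abs(d['at'][1]-.235)<.06: print(n,t,round(float(d['score']),2),np.round(d['at'],4),proj(c,d['at']).round()[0])
E
```

```text
[0.588  0.2338 0.1867] [-3.1413e+00 -1.2000e-03  1.1890e-01] 0.06483909273495794 7.708893120288849 [ 0.62999101  0.36998193 -1.16715906] [0.0153224  0.02815851 0.01464387]
wrist pliers_grip 0.73 [0.5869 0.2323 0.2061] [256. 256.]
wrist rest 0.7 [ 0.5647  0.2331 -0.0026] [252. 188.]
scene pliers_grip 0.85 [0.5903 0.2357 0.2045] [322. 232.]
scene tip_left 0.55 [0.5835 0.2529 0.1069] [325. 260.]
scene tip_right 0.67 [0.5869 0.2111 0.1088] [307. 250.]
scene ring_center 0.76 [0.5676 0.2315 0.026 ] [316. 267.]
scene rest 0.78 [0.5666 0.2317 0.005 ] [315. 271.]
top rest 0.51 [0.5668 0.2341 0.0038] [186. 163.]
```

View pics/w3.png

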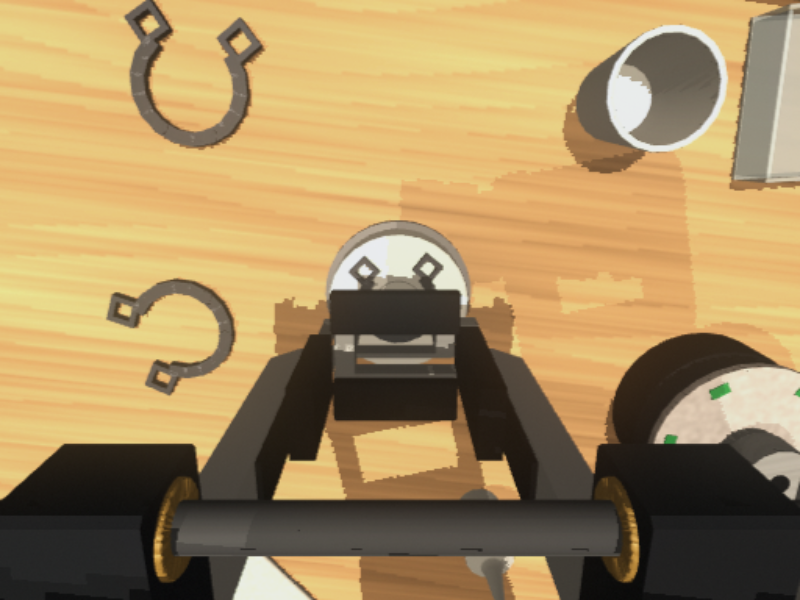

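```bash
python3 - <<'E'
from h import *
c=cam('wrist')
s=8
cv2.imwrite('pics/w4.png',cv2.resize(c['img'][145:220,205:300],(95*s,75*s),interpolation=cv2.INTER_CUBIC))
g=cv2.cvtColor(c['img'],cv2.COLOR_BGR2GRAY)
a,b=ray(c,(233,173.4),.035),ray(c,(273.9,171.5),.035);print(a,b,(a+b)/2,a-b)
for (x,y) in [(233,173),(274,171)]:
    print(g[y-9:y+10,x-9:x+10])
E
```

```text
[0.58758717 0.25469114 0.035     ] [0.59450329 0.21405238 0.035     ] [0.59104523 0.23437176 0.035     ] [-0.00691613  0.04063875  0.        ]
[[235 236 235 235 235 235 235 220 115 110 180 233 235 235 235 235 235 235
  235]
 [235 235 235 235 235 235 221 118 107 102  91 159 232 233 235 235 235 235
  235]
 [235 235 235 235 235 220 119 108 107 108 101  89 158 232 233 235 235 235
  235]
 [235 235 235 235 221 117 107 107 106 106 106 100  89 159 233 235 235 235
  235]
 [235 235 235 220 117 108 107 106 115 130 107 105 100  89 158 232 233 235
  235]
 [235 235 221 118 108 108 110 159 230 220 133 106 106  99  83 149 233 235
  235]
 [235 220 118 107 107 115 172 230 232 234 225 158 105 105  99  88 158 232
  233]
 [221 118 107 107 108 159 231 234 234 235 235 220 132 105 106  98  84 148
  232]
 [117 107 107 108 118 171 232 235 235 235 235 234 219 131 105 105  98  87
  158]
 [106 107 102 107 140 171 232 235 235 234 235 235 235 224 159 105 105  98
  122]
 [106 107 102  87  92 175 231 232 235 235 234 234 229 177  91 104 105 107
  159]
 [159 105 106 100  86  93 178 232 235 234 235 229 176  91 104 104 
[... 1422 characters left out ...]
 231 231 231 231 226 170  68  84  93 102 166
  230]
 [ 93  93  92  89 102 179 232 231 232 231 231 212  74  84  91  93 133 212
  232]
 [182 100  93  94  88  87 157 231 231 232 214  97  78  91  92 132 211 231
  232]
 [218 127 100  93  92  89  83 123 206 214  98  79  91  93 115 188 231 231
  231]
 [141 135 125  95  92  92  93  88  84  96  75  91  92 116 186 230 231 231
  231]
 [136 136 135 129 104  66  66  66  65  65  64  73  95 155 230 232 231 231
  231]
 [135 135 135 125  83  61  65  65  65  64  65  75 151 229 231 230 231 231
  231]
 [134 135 125  84  63  64  65  63  64  64  64 137 229 231 231 231 231 231
  231]
 [135 135 124  85  64  64  64  64  65  64  63 137 231 231 231 230 231 231
  231]]
```

View pics/w4.png

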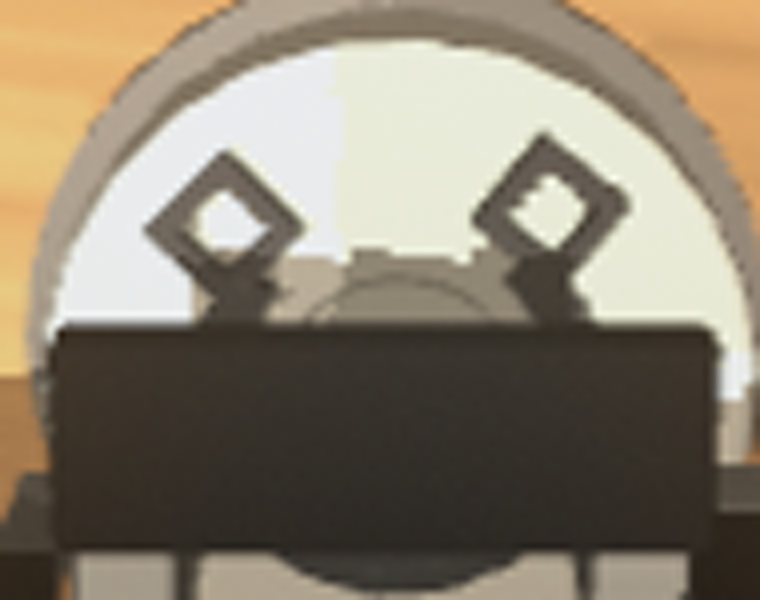

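```bash
cat >> h.py <<'E'
def tool(p):
    o=ctrl.get_obs();R=cv2.Rodrigues(np.zeros(3))[0]
    from scipy.spatial.transform import Rotation as Ro
    return Ro.from_euler('xyz',o['eef_rot']).inv().apply(np.array(p)-o['ee_pos'])*1000
E
python3 - <<'E'
from h import *
c=cam('wrist')
f=lambda u,v,z:tool(ray(c,(205+(u+.5)/8-.5,145+(v+.5)/8-.5),z)).round(1)
print('flange',[f(55,325,.1767),f(715,325,.1767)])
o=ctrl.get_obs()
print('handles tops',[tool(ray(c,(x*.64-.2,y*.64-.2),.2267)).round(1) for x,y in [(290,460),(500,457)]])
print('eyes',f(225,229,.035),f(550,211,.035),'ctr',f(387.5,220,.035))
a=ray(c,(232.7,173.2),.035);b=ray(c,(273.3,170.9),.035);print(a,b,(a+b)/2,np.arctan2(-(a-b)[0],(a-b)[1]))
E
```

```text
flange [array([ 29.1, -24.6,   8.8]), array([29.2, 23.2,  8.8])]
handles tops [array([-10. , -32.1, -41.2]), array([ -8.9,  30.8, -41.2])]
eyes [  2.6 -21.1 150.5] [  5.   19.8 150.5] ctr [  3.8  -0.7 150.5]
[0.58775666 0.2550125  0.035     ] [0.59504328 0.21473608 0.035     ] [0.59139997 0.23487429 0.035     ] 0.17897934902934934
```

{"op": "carry_out", "data": {"commands": [[0.31, [1.7, 0, 0], [0, 0, -0.057]], [0.31, [0, 0, 20], [0, 0, 0]], [0.31, [0, 0, 25], [0, 0, 0]], [0.31, [0, 0, 15], [0, 0, 0]], [0.31, [0, 0, 8], [0, 0, 0]], [0.31, [0, 0, 0], [0, 0, 0]], [0.31, [0, 0, 0], [0, 0, 0]]]}}

```text
time_s: 9.62
ee_pos: [0.5897, 0.234, 0.1183]
eef_rot: [-3.141, -0.001, 0.177]
force: [0.1, -0.5, -1.9]
grip_width: 0.0648
grip_force: 7.7
```

```bash
python3 - <<'E'
from h import *
o=ctrl.get_obs();print(np.round(o['ee_pos'],4),np.round(o['eef_rot'],4),o['grip_width'],o['grip_force'],o['force'],o['moment'])
c=cam('scene')
u,v=proj(c,[.59,.235,.05])[0].astype(int);print(u,v)
cv2.imwrite('pics/s3.png',cv2.resize(c['img'][v-45:v+30,u-50:u+50],(800,600),interpolation=cv2.INTER_CUBIC))
for t in ['tip_left','tip_right','eye_left','eye_right']:
    for d in ctrl.place_of(t,'scene')[:1]: print(t,round(float(d['score']),2),np.round(d['at'],4))
E
```

```text
[0.5897 0.234  0.1183] [-3.1414e+00 -1.3000e-03  1.7670e-01] 0.06484894280991223 7.708791643381119 [ 0.06030289 -0.46317486 -1.91847942] [0.04808674 0.00781201 0.04994831]
313 270
tip_left 0.72 [0.5836 0.2544 0.0402]
tip_right 0.7 [0.5904 0.2089 0.044 ]
eye_left 0.77 [0.475  0.4073 0.0087]
eye_right 0.63 [0.5331 0.4219 0.0073]
```

View pics/s3.png

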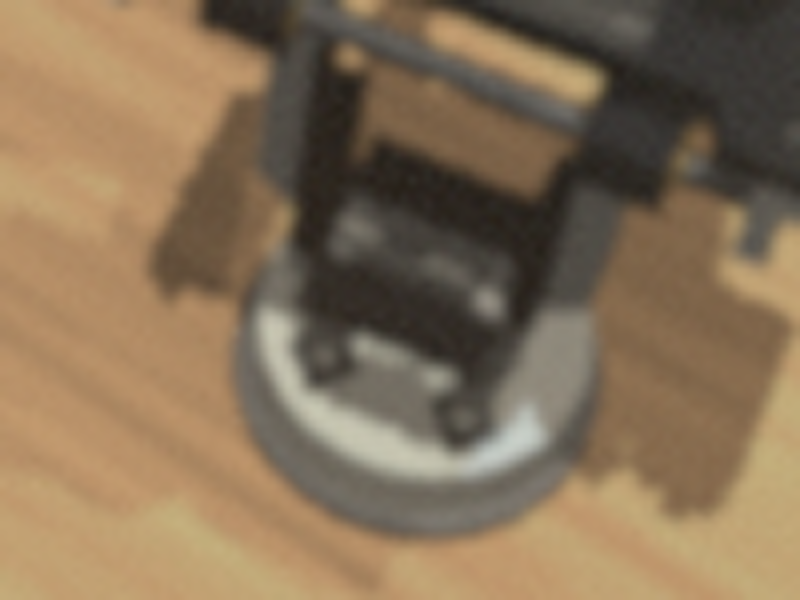

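The pins stand over the eyes at about (325,355) and (462,410) in the crop. I'll go down gently.

{"op": "carry_out", "data": {"commands": [[0.31, [0, 0, 4], [0, 0, 0]], [0.31, [0, 0, 3], [0, 0, 0]], [0.31, [0, 0, 2], [0, 0, 0]], [0.31, [0, 0, 0], [0, 0, 0]]]}}

```text
time_s: 10.38
ee_pos: [0.5893, 0.2339, 0.1082]
eef_rot: [3.142, 0.0, 0.177]
force: [-0.5, -0.2, -2.8]
grip_width: 0.065
grip_force: 7.7
```

{"op": "carry_out", "data": {"commands": [[0.31, [0, 0, 1], [0, 0, 0]], [0.31, [0, 0, 1], [0, 0, 0]], [0.31, [0, 0, 0], [0, 0, 0]]]}}

```text
time_s: 10.75
ee_pos: [0.5898, 0.234, 0.1073]
eef_rot: [-3.141, -0.001, 0.177]
force: [-0.0, -1.4, 5.2]
grip_width: 0.0652
grip_force: 8.0
```

{"op": "carry_out", "data": {"commands": [[0.31, [0, 0, 1], [0, 0, 0]], [0.31, [0, 0, 0], [0, 0, 0]]]}}

```text
time_s: 11.0
ee_pos: [0.5902, 0.2341, 0.107]
eef_rot: [-3.141, -0.003, 0.177]
force: [0.1, -0.8, 9.1]
grip_width: 0.0651
grip_force: 8.1
```

{"op": "carry_out", "data": {"commands": [[0.31, [0, 0, -1], [0, 0, 0]], [0.34, [0, 0, 0], [0, 0, 0]], [0.36, [0, 0, 0], [0, 0, 0]], [0.38, [0, 0, 0], [0, 0, 0]], [0.394, [0, 0, 0], [0, 0, 0]], [0.394, [0, 0, 0], [0, 0, 0]], [0.394, [0, 0, 0], [0, 0, 0]]]}}

```text
time_s: 11.88
ee_pos: [0.5898, 0.2341, 0.107]
eef_rot: [-3.141, -0.002, 0.177]
force: [0.7, 1.2, 4.4]
grip_width: 0.0573
grip_force: 15.4
```

```bash
python3 - <<'E'
from h import *
o=ctrl.get_obs();print(np.round(o['ee_pos'],4),np.round(o['eef_rot'],4),o['grip_width'],o['grip_force'],o['force'],o['moment'])
c=cam('scene')
u,v=313,270
cv2.imwrite('pics/s4.png',cv2.resize(c['img'][v-25:v+25,u-33:u+33],(792,600),interpolation=cv2.INTER_CUBIC))
E
```

```text
[0.5898 0.2341 0.107 ] [-3.1413e+00 -1.5000e-03  1.7680e-01] 0.05728350191163314 15.377815961837769 [0.67706147 1.2023985  4.36452842] [ 0.1432695  -0.28364042  0.011271  ]
```

View pics/s4.png

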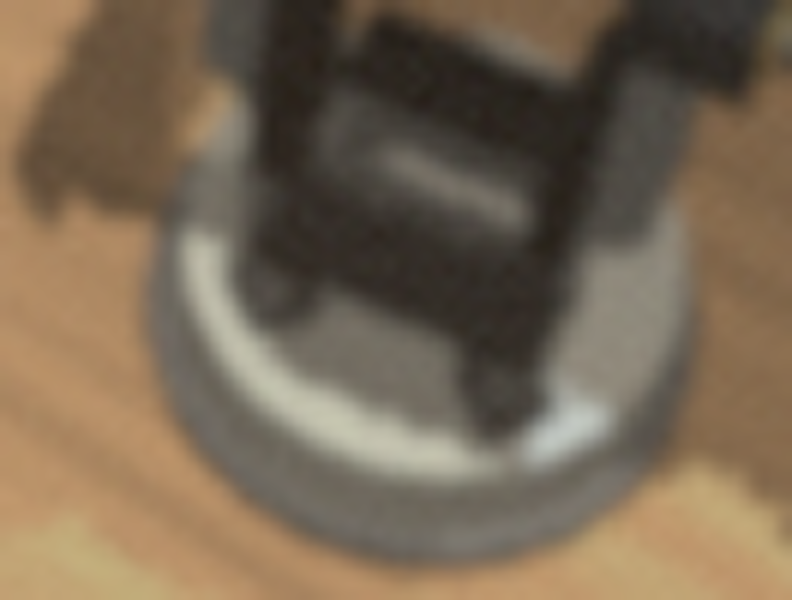

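Grip force is 15.4 N against 9.7 N for the spring alone, and the lugs have moved outward to about (280,290) and (500,410). The pins are in the eyes, so I'll spread to about 0.24 and lift.

{"op": "carry_out", "data": {"commands": [[0.43, [0, 0, -0.5], [0, 0, 0]], [0.46, [0, 0, 0], [0, 0, 0]], [0.49, [0, 0, 0], [0, 0, 0]], [0.52, [0, 0, 0], [0, 0, 0]], [0.55, [0, 0, 0], [0, 0, 0]], [0.565, [0, 0, 0], [0, 0, 0]], [0.565, [0, 0, 0], [0, 0, 0]], [0.565, [0, 0, 0], [0, 0, 0]]], "squeeze": 40}}

```text
time_s: 12.92
ee_pos: [0.5893, 0.2334, 0.1071]
eef_rot: [3.141, 0.0, 0.177]
force: [0.1, -4.3, 5.5]
grip_width: 0.0412
grip_force: 24.3
```

{"op": "carry_out", "data": {"commands": [[0.565, [0, 0, -3], [0, 0, 0]], [0.565, [0, 0, -6], [0, 0, 0]], [0.565, [0, 0, -10], [0, 0, 0]], [0.565, [0, 0, -15], [0, 0, 0]], [0.565, [0, 0, -15], [0, 0, 0]], [0.565, [0, 0, 0], [0, 0, 0]], [0.565, [0, 0, 0], [0, 0, 0]]]}}

```text
time_s: 13.8
ee_pos: [0.5892, 0.2338, 0.1556]
eef_rot: [3.142, 0.001, 0.177]
force: [-0.5, -0.3, -3.0]
grip_width: 0.0413
grip_force: 21.6
```

```bash
python3 - <<'E'
from h import *
o=ctrl.get_obs();print(np.round(o['ee_pos'],4),np.round(o['eef_rot'],4),o['grip_width'],o['grip_force'],o['force'],o['moment'])
for n in ['scene','wrist']:
  c=cam(n)
  if n=='scene':
    u,v=proj(c,[.58,.235,.09])[0].astype(int);print(u,v)
    A=cv2.resize(c['img'][v-35:v+40,u-50:u+50],(400,300),interpolation=cv2.INTER_CUBIC)
  else: B=cv2.resize(c['img'],(400,300));cv2.imwrite('pics/s5.png',np.hstack([A,B])); cv2.imwrite('pics/w5_raw.png',c['img'])
  for t in ['tip_left','tip_right','ring_center','eye_left','eye_right']:
    for d in ctrl.place_of(t,n)[:4]:
        if abs(d['at'][1]-.235)<.06: print(n,t,round(float(d['score']),2),np.round(d['at'],4),proj(c,d['at']).round()[0])
E
```

```text
[0.5892 0.2338 0.1556] [3.1415e+00 5.0000e-04 1.7680e-01] 0.04129182240733815 21.567349433898926 [-0.52036004 -0.27578446 -2.96083435] [0.01160299 0.00837037 0.05777796]
317 257
scene tip_left 0.9 [0.5814 0.2667 0.0757] [330. 270.]
scene tip_right 0.69 [0.595  0.2012 0.0802] [300. 257.]
scene ring_center 0.49 [0.5683 0.2282 0.0802] [317. 254.]
scene eye_left 0.57 [0.5879 0.2649 0.0842] [328. 270.]
scene eye_right 0.39 [0.5965 0.2068 0.081 ] [302. 258.]
wrist tip_right 0.82 [0.5939 0.1992 0.0802] [298. 200.]
wrist eye_right 0.64 [0.5981 0.2088 0.0843] [287. 195.]
```

View pics/s5.png

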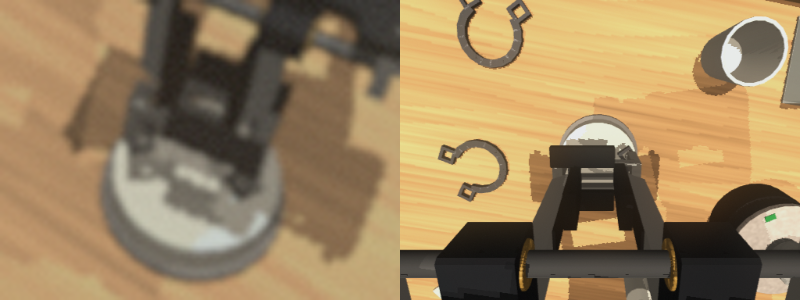

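The ring hangs spread on the pliers, clear of the rest (left half about (190,190)). Now I'll locate the spindle axis by fitting the platter's rim in the cameras.

```bash
cat > fit.py <<'E'
from h import *
from scipy.optimize import least_squares
th=np.linspace(0,2*np.pi,180)
def platter(names,z0=.06):
    data=[]
    for n in names:
        c=cam(n);im=c['img'];hsv=cv2.cvtColor(im,cv2.COLOR_BGR2HSV)
        ctr=proj(c,[.508,-.004,z0])[0]
        Rpx=np.linalg.norm(proj(c,[.508,.058,z0])[0]-ctr)
        m=((hsv[...,1]<70)&(hsv[...,2]>95)).astype(np.uint8)
        yy,xx=np.mgrid[:384,:512];m[(xx-ctr[0])**2+(yy-ctr[1])**2>(1.5*Rpx)**2]=0
        k,l,st,_=cv2.connectedComponentsWithStats(m)
        i=1+np.argmax(st[1:,4]);cn=cv2.findContours((l==i).astype(np.uint8),cv2.RETR_EXTERNAL,cv2.CHAIN_APPROX_NONE)[0]
        pts=cv2.convexHull(max(cn,key=len))[:,0].astype(float)
        print(n,st[i],len(pts),'ellipse',cv2.fitEllipse(pts.astype(np.float32)))
        data.append((c,pts))
    def res(p,D):
        r=[]
        for c,pts in D:
            q=proj(c,np.c_[p[0]+.062*np.cos(th),p[1]+.062*np.sin(th),0*th+p[2]]).astype(np.float32)
            r+=[cv2.pointPolygonTest(q.reshape(-1,1,2),(float(a),float(b)),True) for a,b in pts]
        return np.array(r)
    for D,lab in [([d],n) for d,n in zip(data,names)]+[(data,'all')]:
        s=least_squares(res,[.508,-.004,z0],args=(D,),loss='soft_l1',f_scale=.5,diff_step=1e-3,x_scale=[.01]*3)
        print(lab,s.x.round(4),'rms px',np.sqrt((res(s.x,D)**2).mean()).round(2))
if __name__=='__main__': platter(['scene','top'])
E
python3 fit.py
```

```text
scene [ 224  168   52   41 1579] 23 ellipse ((249.0474853515625, 187.7185516357422), (41.31735610961914, 51.7088623046875), 88.66931915283203)
top [ 255  159   51   51 1967] 27 ellipse ((279.6476135253906, 184.42031860351562), (50.52884292602539, 51.04172134399414), 159.80116271972656)
scene [0.5114 0.0016 0.082 ] rms px 0.26
top [ 0.5041 -0.0043  0.0712] rms px 0.21
all [ 0.5043 -0.0043  0.0704] rms px 0.32
```

{"op": "carry_out", "data": {"commands": [[0.565, [0, 0, -15], [0, 0, 0]], [0.565, [0, 0, -19], [0, 0, 0]], [0.565, [-14, 10, 0], [0, 0, 0]], [0.565, [-25, 18, 0], [0, 0, 0]], [0.565, [-30, 22, 0], [0, 0, 0]], [0.565, [-30, 22, 0], [0, 0, 0]], [0.565, [-25, 18, 0], [0, 0, 0]], [0.565, [-15, 11, 0], [0, 0, 0]], [0.565, [0, 0, 0], [0, 0, 0]], [0.565, [0, 0, 0], [0, 0, 0]]]}}

```text
time_s: 15.75
ee_pos: [0.4709, 0.1104, 0.1906]
eef_rot: [-3.142, -0.001, 0.177]
force: [0.4, 0.8, -2.1]
grip_width: 0.0413
grip_force: 21.4
```

```bash
sed -i "s/platter(\['scene','top'\])/platter(['wrist','top'],.07)/" fit.py; python3 fit.py; python3 - <<'E'
from h import *
o=ctrl.get_obs();print(np.round(o['ee_pos'],4),np.round(o['eef_rot'],4),o['grip_width'],o['grip_force'],o['force'])
c=cam('wrist');cv2.imwrite('pics/w6.png',c['img'])
for t in ['table_axis','ring_center','eye_left','eye_right','tip_left','tip_right']:
    for d in ctrl.place_of(t,'wrist')[:2]: print(t,round(float(d['score']),2),np.round(d['at'],4),proj(c,d['at']).round()[0])
# flange front edge rows
g=cv2.cvtColor(c['img'],cv2.COLOR_BGR2GRAY)
for x in range(190,320,6): print(x,g[150:260:3,x].tolist())
E
```

```text
wrist [  315   101   136   131 12564] 48 ellipse ((382.2445373535156, 166.047607421875), (125.8577880859375, 139.78195190429688), 53.81938552856445)
top [ 266  159   39   51 1237] 21 ellipse ((281.6270446777344, 184.48976135253906), (44.74674606323242, 51.11980438232422), 178.6552276611328)
wrist [ 0.5039 -0.0042  0.0656] rms px 0.23
top [ 0.5056 -0.0043  0.0628] rms px 1.44
all [ 0.504  -0.0041  0.0658] rms px 0.89
[0.4707 0.1105 0.1901] [-3.1415e+00 -2.0000e-04  1.7720e-01] 0.041492572378787444 21.385855078697205 [ 0.38979081  0.50032155 -1.27766765]
table_axis 0.64 [ 0.5077 -0.0074  0.0426] [378. 161.]
eye_left 0.5 [ 0.4149 -0.1289  0.0018] [442. 247.]
eye_right 0.47 [0.4766 0.0854 0.1163] [286. 197.]
tip_right 0.78 [0.4773 0.0787 0.113 ] [294. 197.]
tip_right 0.22 [ 0.2858  0.3536 -0.0017] [ 35. 276.]
190 [192, 196, 196, 188, 183, 191, 194, 198, 200, 200, 190, 189, 191, 170, 170, 113, 107, 114, 124, 115, 113, 116, 119, 126, 121, 121, 110, 114, 120, 112, 73, 73, 72, 72, 71, 71, 71]
196 [189, 195, 194, 194, 181, 190, 190, 196, 199, 201, 195, 189, 61, 54, 53, 51, 51, 49, 49, 47, 46,
[... 2699 characters left out ...]
, 24, 23, 24, 25, 24, 25]
298 [168, 159, 160, 159, 164, 156, 162, 169, 170, 170, 155, 181, 182, 187, 170, 75, 72, 71, 71, 70, 182, 83, 80, 78, 82, 67, 66, 66, 65, 65, 65, 63, 44, 29, 26, 25, 24]
304 [169, 172, 149, 146, 92, 91, 90, 92, 92, 96, 83, 94, 143, 172, 173, 178, 117, 78, 72, 71, 206, 83, 83, 80, 81, 81, 68, 67, 66, 67, 65, 65, 65, 65, 66, 65, 66]
310 [52, 50, 50, 48, 49, 47, 48, 47, 46, 58, 83, 89, 109, 115, 119, 116, 120, 111, 108, 115, 112, 116, 120, 118, 116, 111, 86, 69, 68, 68, 67, 67, 66, 67, 67, 67, 65]
316 [52, 54, 61, 81, 114, 160, 169, 185, 181, 184, 169, 120, 79, 65, 120, 118, 120, 106, 108, 115, 112, 116, 121, 120, 120, 113, 115, 111, 108, 84, 68, 68, 68, 67, 68, 66, 66]
```

{"op": "carry_out", "data": {"commands": [[0.565, [2, 10, -4], [0, 0, 0]], [0.565, [4, 19, 0], [0, 0, 0]], [0.565, [6, 26, 0], [0, 0, 0]], [0.565, [6, 26, 0], [0, 0, 0]], [0.565, [5, 22, 0], [0, 0, 0]], [0.565, [2.7, 15.7, 0], [0, 0, 0]], [0.565, [0, 0, 0], [0, 0, 0]], [0.565, [0, 0, 0], [0, 0, 0]], [0.565, [0, 0, 0], [0, 0, 0]]]}}

```text
time_s: 17.32
ee_pos: [0.5163, -0.0017, 0.194]
eef_rot: [-3.142, -0.0, 0.178]
force: [1.0, -0.2, -1.6]
grip_width: 0.0417
grip_force: 21.4
```

```bash
python3 - <<'E'
from h import *
o=ctrl.get_obs();print(np.round(o['ee_pos'],4),np.round(o['eef_rot'],4),o['grip_width'],o['grip_force'],o['force'])
c=cam('wrist');cv2.imwrite('pics/w7.png',c['img'])
for t in ['ring_center','eye_left','eye_right','tip_left','tip_right']:
    for d in ctrl.place_of(t,'wrist')[:2]: print(t,round(float(d['score']),2),np.round(d['at'],4),tool(d['at']).round(1))
g=cv2.cvtColor(c['img'],cv2.COLOR_BGR2GRAY).astype(int)
z=o['ee_pos'][2]-.076+.066
for x in [200,215,230,245,260]:
    col=g[170:200,x];k=170+np.argmin(np.diff(col))+.5;print(x,k,tool(ray(c,(x,k),z)).round(1))
for y in [190,200,210]:
    row=g[y,180:300];print(y,row.tolist())
cs=cam('scene')
for t in ['ring_center','eye_left','eye_right','tip_left','tip_right']:
    for d in ctrl.place_of(t,'scene')[:2]: print('scene',t,round(float(d['score']),2),np.round(d['at'],4),tool(d['at']).round(1))
E
```

```text
[ 0.5163 -0.0017  0.194 ] [-3.1415 -0.      0.1776] 0.04168539633731757 21.38356178998947 [ 0.99636084 -0.16456294 -1.56975044]
eye_right 0.62 [ 0.5218 -0.0267  0.1247] [ 0.9 25.3 69.3]
tip_right 0.81 [ 0.5272 -0.0358  0.1208] [ 4.7 35.1 73.2]
200 176.5 [ 34.  -31.7  10. ]
215 178.5 [ 32.8 -23.1  10. ]
230 185.5 [ 28.6 -14.4  10. ]
245 175.5 [34.6 -5.7 10. ]
260 175.5 [34.6  3.  10. ]
190 [118, 118, 119, 122, 122, 121, 144, 187, 195, 209, 171, 73, 55, 56, 55, 55, 54, 54, 54, 55, 53, 53, 54, 53, 53, 54, 53, 53, 53, 52, 52, 53, 52, 52, 52, 52, 51, 51, 51, 51, 51, 51, 51, 50, 50, 50, 50, 50, 50, 49, 50, 49, 50, 50, 49, 50, 49, 48, 49, 48, 50, 48, 49, 48, 48, 48, 49, 47, 48, 48, 49, 49, 48, 48, 49, 48, 49, 48, 49, 48, 49, 48, 48, 49, 49, 48, 48, 49, 49, 49, 49, 48, 49, 49, 49, 62, 92, 108, 107, 106, 104, 102, 102, 103, 102, 95, 58, 50, 56, 69, 82, 83, 84, 84, 84, 96, 145, 194, 191, 191]
200 [112, 113, 113, 114, 113, 113, 112, 111, 112, 150, 203, 129, 51, 52, 51, 51, 51, 52, 50, 50, 49, 50, 50, 50, 49, 48, 48, 48, 48, 47, 47, 47, 47, 45, 46, 47, 46, 46, 46, 46, 46, 45, 44, 45, 45, 44, 44,
[... 627 characters left out ...]
38, 36, 37, 38, 37, 36, 37, 37, 39, 38, 37, 37, 38, 39, 38, 34, 32, 32, 33, 32, 33, 32, 35, 34, 33, 34, 34, 35, 49, 83, 83, 83, 83, 106, 151, 152, 152, 153, 157, 180, 200]
scene ring_center 0.91 [0.6872 0.3777 0.005 ] [ 234.9 -343.9  189. ]
scene ring_center 0.9 [0.5209 0.3841 0.0015] [  72.3 -379.5  192.5]
scene eye_left 0.73 [0.7185 0.4047 0.0064] [ 270.5 -365.   187.6]
scene eye_left 0.6 [0.4776 0.4037 0.0105] [  33.1 -406.4  183.5]
scene eye_right 0.64 [0.5302 0.4241 0.0083] [  88.5 -417.3  185.6]
scene eye_right 0.51 [0.7177 0.3484 0.0058] [ 259.8 -309.8  188.1]
scene tip_left 0.73 [0.507  0.0288 0.1148] [ -3.9 -32.2  79.1]
scene tip_right 0.68 [ 0.5184 -0.037   0.1193] [-4.2 34.5 74.6]
```

{"op": "carry_out", "data": {"commands": [[0.565, [0.6, 0, 6], [0, 0, 0]], [0.565, [0, 0, 6], [0, 0, 0]], [0.565, [0, 0, 4], [0, 0, 0]], [0.565, [0, 0, 2], [0, 0, 0]], [0.565, [0, 0, 0], [0, 0, 0]], [0.565, [0, 0, 0], [0, 0, 0]]]}}

```text
time_s: 18.68
ee_pos: [0.5172, -0.0022, 0.1761]
eef_rot: [3.142, -0.0, 0.177]
force: [0.7, 0.3, -2.0]
grip_width: 0.0417
grip_force: 21.4
```

{"op": "carry_out", "data": {"commands": [[0.565, [0, 0, 1.5], [0, 0, 0]], [0.565, [0, 0, 1.5], [0, 0, 0]], [0.565, [0, 0, 1], [0, 0, 0]], [0.565, [0, 0, 0], [0, 0, 0]]]}}

```text
time_s: 19.18
ee_pos: [0.517, -0.0022, 0.1719]
eef_rot: [-3.142, 0.0, 0.177]
force: [0.4, -0.4, -1.8]
grip_width: 0.0417
grip_force: 21.4
```

{"op": "carry_out", "data": {"commands": [[0.565, [0, 0, 1.5], [0, 0, 0]], [0.565, [0, 0, 1.5], [0, 0, 0]], [0.565, [0, 0, 1], [0, 0, 0]], [0.565, [0, 0, 0], [0, 0, 0]]]}}

```text
time_s: 19.68
ee_pos: [0.517, -0.0021, 0.1679]
eef_rot: [-3.142, 0.0, 0.177]
force: [0.6, -1.2, -1.6]
grip_width: 0.0412
grip_force: 21.4
```

{"op": "carry_out", "data": {"commands": [[0.565, [0, 0, 2], [0, 0, 0]], [0.565, [0, 0, 2], [0, 0, 0]], [0.565, [0, 0, 1], [0, 0, 0]], [0.565, [0, 0, 0], [0, 0, 0]]]}}

```text
time_s: 20.18
ee_pos: [0.517, -0.0022, 0.1629]
eef_rot: [-3.142, 0.0, 0.177]
force: [-0.1, -0.3, -2.2]
grip_width: 0.0416
grip_force: 21.4
```

{"op": "carry_out", "data": {"commands": [[0.565, [0, 0, 2], [0, 0, 0]], [0.565, [0, 0, 2], [0, 0, 0]], [0.565, [0, 0, 1], [0, 0, 0]], [0.565, [0, 0, 0], [0, 0, 0]]]}}

```text
time_s: 20.68
ee_pos: [0.5171, -0.0022, 0.1579]
eef_rot: [-3.142, 0.0, 0.177]
force: [0.4, 0.5, -2.4]
grip_width: 0.0411
grip_force: 21.4
```

{"op": "carry_out", "data": {"commands": [[0.565, [0, 0, 1.5], [0, 0, 0]], [0.565, [0, 0, 1.5], [0, 0, 0]], [0.565, [0, 0, 1], [0, 0, 0]], [0.565, [0, 0, 0], [0, 0, 0]]]}}

```text
time_s: 21.18
ee_pos: [0.517, -0.0022, 0.1539]
eef_rot: [-3.142, 0.0, 0.177]
force: [-0.0, 0.5, -1.6]
grip_width: 0.0414
grip_force: 21.4
```

{"op": "carry_out", "data": {"commands": [[0.565, [0, 0, 1.5], [0, 0, 0]], [0.565, [0, 0, 1.5], [0, 0, 0]], [0.565, [0, 0, 0], [0, 0, 0]]]}}

```text
time_s: 21.55
ee_pos: [0.517, -0.0021, 0.1508]
eef_rot: [-3.142, 0.0, 0.177]
force: [0.4, 0.9, -2.2]
grip_width: 0.0413
grip_force: 21.4
```

{"op": "carry_out", "data": {"commands": [[0.565, [0, 0, 1], [0, 0, 0]], [0.565, [0, 0, 1], [0, 0, 0]], [0.565, [0, 0, 0], [0, 0, 0]]]}}

```text
time_s: 21.92
ee_pos: [0.517, -0.0022, 0.1489]
eef_rot: [-3.142, 0.0, 0.177]
force: [0.1, 0.5, -2.0]
grip_width: 0.0414
grip_force: 21.4
```

{"op": "carry_out", "data": {"commands": [[0.565, [0, 0, 1], [0, 0, 0]], [0.565, [0, 0, 1], [0, 0, 0]], [0.565, [0, 0, 0], [0, 0, 0]]]}}

```text
time_s: 22.3
ee_pos: [0.517, -0.0022, 0.1469]
eef_rot: [-3.142, 0.0, 0.177]
force: [0.0, -0.1, -2.4]
grip_width: 0.0414
grip_force: 21.4
```

{"op": "carry_out", "data": {"commands": [[0.565, [0, 0, 1], [0, 0, 0]], [0.565, [0, 0, 0], [0, 0, 0]]]}}

```text
time_s: 22.55
ee_pos: [0.5172, -0.0022, 0.1464]
eef_rot: [3.141, -0.0, 0.177]
force: [-1.5, -0.1, 3.7]
grip_width: 0.0414
grip_force: 21.7
```

{"op": "carry_out", "data": {"commands": [[0.565, [0, 0, 1], [0, 0, 0]], [0.565, [0, 0, 0], [0, 0, 0]]]}}

```text
time_s: 22.8
ee_pos: [0.5176, -0.0021, 0.1463]
eef_rot: [3.141, -0.002, 0.177]
force: [-3.7, 1.1, 12.7]
grip_width: 0.0414
grip_force: 22.1
```

Contact with the platter at TCP z = 0.1465, which agrees with the vision estimate. I'll ease the pressure and draw the ring towards its gap.

{"op": "carry_out", "data": {"commands": [[0.565, [0, 0, -1.2], [0, 0, 0]], [0.565, [1, 0, 0], [0, 0, 0]], [0.565, [1, 0, 0], [0, 0, 0]], [0.565, [0, 0, 0], [0, 0, 0]]]}}

```text
time_s: 23.3
ee_pos: [0.5189, -0.0019, 0.1463]
eef_rot: [3.142, 0.001, 0.177]
force: [-3.8, -1.1, 6.2]
grip_width: 0.0415
grip_force: 21.7
```

{"op": "carry_out", "data": {"commands": [[0.565, [1, 0, 0], [0, 0, 0]], [0.565, [0, 0, 0], [0, 0, 0]]]}}

```text
time_s: 23.55
ee_pos: [0.5198, -0.0017, 0.1462]
eef_rot: [-3.142, 0.001, 0.177]
force: [-3.2, -0.2, 5.2]
grip_width: 0.0409
grip_force: 21.7
```

{"op": "carry_out", "data": {"commands": [[0.565, [0.7, 0, 0], [0, 0, 0]], [0.565, [0, 0, 0], [0, 0, 0]]]}}

```text
time_s: 23.8
ee_pos: [0.5205, -0.0016, 0.1462]
eef_rot: [-3.142, 0.001, 0.177]
force: [-3.6, -0.3, 5.1]
grip_width: 0.0416
grip_force: 21.7
```

{"op": "carry_out", "data": {"commands": [[0.565, [0.7, 0, -0.3], [0, 0, 0]], [0.565, [0, 0, 0], [0, 0, 0]]]}}

```text
time_s: 24.05
ee_pos: [0.5214, -0.0014, 0.1463]
eef_rot: [-3.142, 0.0, 0.177]
force: [-0.5, -0.4, -0.1]
grip_width: 0.0412
grip_force: 21.6
```

{"op": "carry_out", "data": {"commands": [[0.565, [0.7, 0, 0], [0, 0, 0]], [0.565, [0, 0, 0], [0, 0, 0]]]}}

```text
time_s: 24.3
ee_pos: [0.5221, -0.0012, 0.1463]
eef_rot: [-3.142, 0.0, 0.177]
force: [-0.7, -1.3, -1.1]
grip_width: 0.0412
grip_force: 21.5
```

{"op": "carry_out", "data": {"commands": [[0.565, [0.7, 0, 0], [0, 0, 0]], [0.565, [0, 0, 0], [0, 0, 0]]]}}

```text
time_s: 24.55
ee_pos: [0.5229, -0.0011, 0.1464]
eef_rot: [-3.142, -0.0, 0.177]
force: [-0.8, -0.5, -1.4]
grip_width: 0.0413
grip_force: 21.4
```

{"op": "carry_out", "data": {"commands": [[0.565, [0.7, 0, 0], [0, 0, 0]], [0.565, [0, 0, 0], [0, 0, 0]]]}}

```text
time_s: 24.8
ee_pos: [0.5235, -0.001, 0.1464]
eef_rot: [-3.142, -0.0, 0.177]
force: [0.1, 0.2, -3.1]
grip_width: 0.0415
grip_force: 21.4
```

{"op": "carry_out", "data": {"commands": [[0.565, [0.7, 0, 0], [0, 0, 0]], [0.565, [0, 0, 0], [0, 0, 0]]]}}

```text
time_s: 25.05
ee_pos: [0.5242, -0.0009, 0.1464]
eef_rot: [-3.142, -0.0, 0.177]
force: [-0.4, -0.1, -1.7]
grip_width: 0.0414
grip_force: 21.4
```

{"op": "carry_out", "data": {"commands": [[0.565, [0.7, 0, 0.3], [0, 0, 0]], [0.565, [0, 0, 0], [0, 0, 0]]]}}

```text
time_s: 25.3
ee_pos: [0.5248, -0.0008, 0.1463]
eef_rot: [3.142, 0.0, 0.177]
force: [-2.5, -0.9, 1.1]
grip_width: 0.0412
grip_force: 21.6
```

{"op": "carry_out", "data": {"commands": [[0.565, [0.7, 0, 0], [0, 0, 0]], [0.565, [0, 0, 0], [0, 0, 0]]]}}

```text
time_s: 25.55
ee_pos: [0.5256, -0.0007, 0.1463]
eef_rot: [3.142, -0.0, 0.177]
force: [-1.9, -0.5, 2.0]
grip_width: 0.0415
grip_force: 21.6
```

```bash
python3 - <<'E'
from h import *
o=ctrl.get_obs();print(np.round(o['ee_pos'],4),o['force'],o['moment'])
for n in ['scene','wrist','top']:
  c=cam(n);cv2.imwrite(f'pics/{n}8.png',c['img'])
  for t in ['ring_center','eye_left','eye_right','tip_left','tip_right','pliers_grip','table_axis']:
    for d in ctrl.place_of(t,n)[:5]:
      if abs(d['at'][1])<.08 and abs(d['at'][0]-.51)<.1: print(n,t,round(float(d['score']),2),np.round(d['at'],4),tool(d['at']).round(1))
E
```

```text
[ 0.5256 -0.0007  0.1463] [-1.85143624 -0.4888183   1.98873926] [-0.01825862  0.53354028 -0.02020732]
scene ring_center 0.46 [ 0.5024 -0.0045  0.0687] [-23.5  -0.3  77.5]
scene eye_left 0.6 [0.517  0.0295 0.0768] [ -3.2 -31.2  69.5]
scene eye_right 0.52 [ 0.5261 -0.0295  0.0703] [-4.6 28.5 75.9]
scene tip_left 0.53 [0.5217 0.0121 0.1631] [ -1.6 -13.3 -16.8]
scene table_axis 0.78 [ 0.5051 -0.0051  0.0408] [-20.9   0.7 105.4]
wrist eye_right 0.43 [ 0.5306 -0.0262  0.0741] [ 0.5 26.  72.1]
wrist tip_left 0.84 [0.5141 0.032  0.0703] [ -5.5 -34.2  75.9]
wrist tip_right 0.72 [ 0.5287 -0.036   0.0708] [-3.1 35.3 75.4]
wrist pliers_grip 0.64 [0.5215 0.0036 0.1649] [ -3.3  -4.9 -18.7]
```

The networks put the pins about 4 mm behind the TCP line, so the pliers have pitched slightly and the ring's back is still about 2 mm short. I'll keep drawing with a light load.

{"op": "carry_out", "data": {"commands": [[0.565, [0.7, 0, -0.3], [0, 0, 0]], [0.565, [0.5, 0, 0], [0, 0, 0]], [0.565, [0, 0, 0], [0, 0, 0]]]}}

```text
time_s: 27.12
ee_pos: [0.5267, -0.0004, 0.1463]
eef_rot: [-3.141, 0.0, 0.177]
force: [-2.3, 0.0, 0.7]
grip_width: 0.0412
grip_force: 21.6
```

{"op": "carry_out", "data": {"commands": [[0.565, [0.8, 0, 0], [0, 0, 0]], [0.565, [0, 0, 0], [0, 0, 0]]]}}

```text
time_s: 27.38
ee_pos: [0.5275, -0.0003, 0.1463]
eef_rot: [-3.142, 0.0, 0.177]
force: [-0.1, -0.5, -1.0]
grip_width: 0.0416
grip_force: 21.5
```

{"op": "carry_out", "data": {"commands": [[0.565, [0.8, 0, 0], [0, 0, 0]], [0.565, [0, 0, 0], [0, 0, 0]]]}}

```text
time_s: 27.62
ee_pos: [0.528, -0.0002, 0.1463]
eef_rot: [-3.141, 0.001, 0.177]
force: [-3.4, -0.8, 0.5]
grip_width: 0.0414
grip_force: 21.9
```

{"op": "carry_out", "data": {"commands": [[0.565, [0.8, 0, 0], [0, 0, 0]], [0.565, [0, 0, 0], [0, 0, 0]]]}}

```text
time_s: 27.88
ee_pos: [0.5289, -0.0001, 0.1463]
eef_rot: [-3.141, 0.001, 0.177]
force: [-4.1, -0.8, -0.8]
grip_width: 0.0414
grip_force: 22.1
```

```bash
python3 - <<'E'
from h import *
o=ctrl.get_obs();print(np.round(o['ee_pos'],4),o['force'],o['moment'])
for n in ['scene','wrist']:
  c=cam(n)
  for t in ['ring_center','eye_left','eye_right','tip_left','tip_right']:
    for d in ctrl.place_of(t,n)[:5]:
      if abs(d['at'][1])<.08 and abs(d['at'][0]-.51)<.1: print(n,t,round(float(d['score']),2),np.round(d['at'],4),tool(d['at']).round(1))
E
```

```text
[ 5.289e-01 -1.000e-04  1.463e-01] [-4.05310803 -0.78063328 -0.76989192] [-0.19669817  1.16711791  0.00926648]
scene ring_center 0.48 [ 0.504  -0.0058  0.07  ] [-25.5   1.3  76.3]
scene eye_left 0.59 [0.5241 0.0111 0.1653] [ -2.8 -11.8 -19. ]
scene eye_left 0.48 [0.521  0.0321 0.0779] [ -2.1 -33.   68.4]
scene eye_left 0.18 [ 0.5285 -0.0339  0.071 ] [-6.3 33.3 75.3]
scene eye_right 0.46 [ 0.5299 -0.0288  0.0736] [-4.1 28.5 72.7]
scene tip_left 0.72 [0.5185 0.0316 0.0685] [ -4.7 -33.   77.8]
scene tip_left 0.63 [ 0.5276 -0.0337  0.0696] [-7.2 32.9 76.7]
scene tip_right 0.55 [ 0.5282 -0.0315  0.0706] [-6.2 30.9 75.7]
wrist eye_right 0.49 [ 0.5294 -0.0274  0.0731] [-4.5 27.1 73.3]
wrist tip_left 0.67 [0.5198 0.0318 0.0697] [ -3.5 -32.9  76.7]
wrist tip_right 0.93 [ 0.5319 -0.0321  0.0722] [-2.8 32.2 74.2]
```

The back has met the neck (about −4 N in x, with the ring centre near the axis). Now I'll let it close while leading it along.

{"op": "carry_out", "data": {"commands": [[0.54, [0.5, 0, 0], [0, 0, 0]], [0.515, [0.5, 0, 0], [0, 0, 0]], [0.49, [0.5, 0, 0], [0, 0, 0]], [0.465, [0.4, 0, 0], [0, 0, 0]], [0.465, [0, 0, 0], [0, 0, 0]]]}}

```text
time_s: 29.1
ee_pos: [0.5311, 0.0003, 0.1465]
eef_rot: [3.142, -0.0, 0.177]
force: [-2.1, -1.0, -2.6]
grip_width: 0.051
grip_force: 16.2
```

{"op": "carry_out", "data": {"commands": [[0.44, [0.5, 0, 0], [0, 0, 0]], [0.415, [0.5, 0, 0], [0, 0, 0]], [0.415, [0, 0, 0], [0, 0, 0]]]}}

```text
time_s: 29.48
ee_pos: [0.532, 0.0005, 0.1464]
eef_rot: [-3.142, 0.0, 0.177]
force: [-2.7, -0.5, -1.3]
grip_width: 0.0554
grip_force: 13.7
```

{"op": "carry_out", "data": {"commands": [[0.39, [0.5, 0, 0], [0, 0, 0]], [0.365, [0.5, 0, 0], [0, 0, 0]], [0.365, [0, 0, 0], [0, 0, 0]]]}}

```text
time_s: 29.85
ee_pos: [0.533, 0.0007, 0.1465]
eef_rot: [-3.141, -0.0, 0.177]
force: [-1.8, 0.5, -1.0]
grip_width: 0.0597
grip_force: 9.7
```

{"op": "carry_out", "data": {"commands": [[0.345, [0.5, 0, 0], [0, 0, 0]], [0.33, [0.5, 0, 0], [0, 0, 0]], [0.32, [0, 0, 0], [0, 0, 0]], [0.32, [0, 0, 0], [0, 0, 0]]]}}

```text
time_s: 30.35
ee_pos: [0.5341, 0.0008, 0.1465]
eef_rot: [3.141, -0.0, 0.177]
force: [0.4, 0.3, -2.2]
grip_width: 0.0643
grip_force: 7.9
```

```bash
python3 - <<'E'
from h import *
o=ctrl.get_obs();print(np.round(o['ee_pos'],4),o['force'],o['moment'],o['grip_force'],o['grip_width'])
for n in ['scene','wrist']:
  c=cam(n)
  for t in ['ring_center','eye_left','eye_right','tip_left','tip_right']:
    for d in ctrl.place_of(t,n)[:5]:
      if abs(d['at'][1])<.08 and abs(d['at'][0]-.51)<.1: print(n,t,round(float(d['score']),2),np.round(d['at'],4),tool(d['at']).round(1))
E
```

```text
[0.5341 0.0008 0.1465] [ 0.38547271  0.28497457 -2.16193987] [ 0.02564255 -0.00848193  0.05588346] 7.90781244635582 0.064272677890372
scene ring_center 0.57 [ 0.5302 -0.0232  0.0732] [-8.  23.  73.3]
scene ring_center 0.39 [ 0.5058 -0.0044  0.0672] [-28.7   0.2  79.3]
scene eye_left 0.57 [0.5231 0.0233 0.0764] [ -6.8 -24.1  70.1]
scene eye_right 0.59 [ 0.5313 -0.0206  0.0732] [-6.4 20.6 73.3]
scene tip_left 0.67 [0.5224 0.0208 0.0659] [ -7.9 -21.7  80.6]
scene tip_right 0.47 [ 0.5347 -0.0198  0.0709] [-2.9 20.4 75.6]
wrist tip_left 0.56 [0.5244 0.0215 0.0733] [ -5.7 -22.   73.2]
wrist tip_right 0.59 [ 0.5338 -0.0208  0.073 ] [-3.9 21.3 73.4]
```

{"op": "carry_out", "data": {"commands": [[0.315, [0, 0, -1], [0, 0, 0]], [0.315, [0, 0, -1], [0, 0, 0]], [0.315, [0, 0, -1], [0, 0, 0]], [0.315, [0, 0, 0], [0, 0, 0]]]}}

```text
time_s: 31.45
ee_pos: [0.5339, 0.0008, 0.1495]
eef_rot: [3.142, -0.0, 0.177]
force: [0.4, 0.3, -1.8]
grip_width: 0.0648
grip_force: 7.8
```

{"op": "carry_out", "data": {"commands": [[0.315, [0, 0, -1.5], [0, 0, 0]], [0.315, [0, 0, -1.5], [0, 0, 0]], [0.315, [0, 0, -2], [0, 0, 0]], [0.315, [0, 0, 0], [0, 0, 0]]]}}

```text
time_s: 31.95
ee_pos: [0.534, 0.0008, 0.1547]
eef_rot: [3.142, -0.0, 0.177]
force: [0.1, -0.5, -1.7]
grip_width: 0.0645
grip_force: 7.8
```

{"op": "carry_out", "data": {"commands": [[0.315, [0, 0, -10], [0, 0, 0]], [0.315, [0, 0, -20], [0, 0, 0]], [0.315, [0, 0, -20], [0, 0, 0]], [0.315, [0, 0, -20], [0, 0, 0]], [0.315, [0, 0, 0], [0, 0, 0]]]}}

```text
time_s: 32.58
ee_pos: [0.5345, 0.0008, 0.2261]
eef_rot: [3.141, -0.003, 0.177]
force: [0.7, -0.3, -2.3]
grip_width: 0.0643
grip_force: 7.8
```

```bash
python3 - <<'E'
from h import *
o=ctrl.get_obs();print(np.round(o['ee_pos'],4),o['force'],o['moment'],o['grip_force'],o['grip_width'])
for n in ['scene','wrist','top']:
  c=cam(n);cv2.imwrite(f'pics/{n}9.png',c['img'])
  for t in ['ring_center','eye_left','eye_right','tip_left','tip_right','pliers_grip']:
    for d in ctrl.place_of(t,n)[:5]:
      if abs(d['at'][1])<.08 and abs(d['at'][0]-.51)<.1: print(n,t,round(float(d['score']),2),np.round(d['at'],4),tool(d['at']).round(1))
E
```

```text
[0.5345 0.0008 0.2261] [ 0.67588818 -0.34571665 -2.34181422] [ 0.0934654   0.02645053 -0.03148781] 7.825134694576263 0.06428358889862797
scene ring_center 0.54 [ 0.502  -0.0053  0.0694] [-32.2   0.5 154.6]
scene eye_left 0.44 [0.5243 0.0227 0.0758] [ -5.2 -23.1 147.9]
scene eye_right 0.58 [ 0.5296 -0.0168  0.0717] [ -6.8  16.7 151.9]
scene tip_left 0.74 [0.524  0.0196 0.1455] [ -6.1 -20.1  78.1]
scene pliers_grip 0.91 [ 0.5331 -0.0006  0.2426] [ -0.9   1.3 -18.7]
wrist eye_left 0.47 [0.5215 0.0193 0.0748] [ -8.8 -20.3 149.4]
wrist eye_right 0.61 [ 0.5324 -0.017   0.0745] [ -4.5  17.3 149.8]
wrist tip_left 0.61 [0.5216 0.0212 0.1497] [ -8.5 -22.2  74.7]
wrist tip_right 0.93 [ 0.5329 -0.019   0.1515] [-4.5 19.3 72.9]
wrist pliers_grip 0.93 [ 0.5286 -0.0033  0.245 ] [ -5.9   3.1 -20.6]
```

```bash
python3 - <<'E'
from h import *
from scipy.spatial.transform import Rotation as Ro
im=cv2.imread('pics/wrist9.png');g=cv2.cvtColor(im,cv2.COLOR_BGR2GRAY).astype(int)
for x in [230,240,250,260,270]: print(x,g[165:225:1,x].tolist())
o=ctrl.get_obs();c=cam('wrist')
T=Ro.from_euler('xyz',o['eef_rot'])
for d in [1.5,2,2.5]:
  for th in [0,.03,.06,.09,.12]:
    p=Ro.from_euler('y',-th).apply([d+27,0,29])+[0,0,-19]
    print(d,th,proj(c,T.apply(p/1000)+o['ee_pos'])[0].round(1))
E
```

```text
230 [223, 222, 221, 222, 223, 222, 222, 220, 203, 123, 85, 99, 99, 104, 103, 116, 138, 138, 137, 138, 80, 59, 65, 67, 55, 46, 47, 49, 51, 51, 51, 50, 50, 48, 50, 47, 46, 46, 46, 45, 45, 44, 44, 43, 43, 42, 41, 41, 41, 42, 40, 40, 38, 70, 87, 111, 113, 128, 127, 125]
240 [215, 216, 216, 216, 217, 217, 219, 219, 220, 221, 222, 221, 221, 221, 114, 74, 59, 67, 68, 75, 106, 132, 136, 128, 74, 44, 44, 49, 51, 51, 48, 49, 48, 48, 47, 46, 45, 45, 44, 43, 43, 44, 42, 42, 41, 41, 41, 39, 39, 38, 37, 37, 36, 73, 98, 98, 100, 100, 100, 100]
250 [197, 198, 198, 196, 196, 196, 196, 198, 197, 195, 193, 192, 191, 137, 107, 106, 107, 105, 103, 83, 67, 66, 66, 63, 52, 44, 43, 47, 49, 48, 48, 47, 47, 47, 46, 47, 44, 44, 44, 43, 42, 43, 40, 41, 40, 40, 40, 38, 38, 37, 36, 36, 34, 73, 99, 101, 101, 100, 99, 98]
260 [190, 192, 196, 196, 194, 195, 195, 194, 192, 191, 192, 195, 194, 110, 105, 104, 105, 106, 105, 104, 97, 68, 64, 65, 50, 42, 42, 47, 49, 48, 48, 48, 46, 46, 44, 45, 45, 43, 42, 42, 41, 41, 41, 40, 40, 39, 39, 38, 36, 37, 38, 36, 33, 74, 100, 101, 99, 99, 97, 99]
270 [195, 198, 200, 199, 197, 192, 188, 169, 84, 74, 85, 86, 92, 75, 98, 108, 108, 105, 92, 58, 55, 56, 55, 54, 47, 42, 43, 46, 48, 48, 47, 47, 45, 46, 46, 44, 44, 45, 43, 43, 43, 42, 42, 41, 39, 38, 39, 38, 38, 37, 37, 37, 33, 75, 101, 100, 99, 99, 100, 100]
1.5 0 [254.  185.7]
1.5 0.03 [254.  186.8]
1.5 0.06 [254.  187.9]
1.5 0.09 [254.  189.1]
1.5 0.12 [254.  190.3]
2 0 [254.  184.9]
2 0.03 [254. 186.]
2 0.06 [254.  187.1]
2 0.09 [254.  188.2]
2 0.12 [254.  189.4]
2.5 0 [254.  184.1]
2.5 0.03 [254.  185.2]
2.5 0.06 [254.  186.3]
2.5 0.09 [254.  187.4]
2.5 0.12 [254.  188.6]
```

{"op": "carry_out", "data": {"commands": [[0.315, [0, 0, 0], [0, 0, 0.135]], [0.315, [0, 0, 0], [0, 0, 0.135]], [0.315, [-6, 18, 0], [0, 0, 0]], [0.315, [-12, 35, 0], [0, 0, 0]], [0.315, [-14, 40, 0], [0, 0, 0]], [0.315, [-11, 32, 0], [0, 0, 0]], [0.315, [0, 0, 0], [0, 0, 0]], [0.315, [0, 0, 0], [0, 0, 0]]]}}

```text
time_s: 34.67
ee_pos: [0.4793, -0.1198, 0.2245]
eef_rot: [-3.142, -0.0, -0.092]
force: [1.1, 0.6, -1.8]
grip_width: 0.0645
grip_force: 7.8
```

```bash
sed -i "s/platter(\['wrist','top'\],.07)/platter(['wrist'],.07)/" fit.py; python3 fit.py; python3 - <<'E'
from h import *
o=ctrl.get_obs();print(np.round(o['ee_pos'],4),np.round(o['eef_rot'],4))
c=cam('wrist');cv2.imwrite('pics/w10.png',c['img'])
for t in ['ring_center','eye_left','eye_right']:
    for d in ctrl.place_of(t,'wrist')[:2]: print(t,round(float(d['score']),2),np.round(d['at'],4),proj(c,d['at'])[0].round())
    r=ctrl.outline_of(t,'wrist')
    if r: m=r[0]['region'];ys,xs=np.nonzero(m);print('  outl',r[0]['score'],m.sum(),xs.min(),xs.max(),ys.min(),ys.max())
print('expected eyes if centred',proj(c,[[.504-.0+.023*np.cos(.177)-s*.0207*np.sin(.177),-.0042+.023*np.sin(.177)+s*.0207*np.cos(.177),.0745] for s in (1,-1)]).round(1))
# dark holes: bright components enclosed by dark ring
for s in (1,-1):
    u,v=proj(c,[.504+.023*np.cos(.177)-s*.0207*np.sin(.177),-.0042+.023*np.sin(.177)+s*.0207*np.cos(.177),.0745])[0].round().astype(int)
    g=cv2.cvtColor(c['img'],cv2.COLOR_BGR2GRAY)[v-13:v+14,u-13:u+14]
    m=(g<140).astype(np.uint8);cn,h=cv2.findContours(m,cv2.RETR_CCOMP,cv2.CHAIN_APPROX_NONE)
    for i,k in enumerate(cn):
        if h[0][i][3]>=0 and cv2.contourArea(k)>8:
            M=cv2.moments(k);p=(u-13+M['m10']/M['m00'],v-13+M['m01']/M['m00']);print('hole',np.round(p,1),cv2.contourArea(k),ray(c,p,.0735).round(4))
E
```

```text
wrist [   77    98   122   120 10330] 42 ellipse ((137.1578369140625, 157.7723846435547), (115.15453338623047, 126.50507354736328), 128.00506591796875)
wrist [ 0.5037 -0.003   0.0661] rms px 0.19
all [ 0.5037 -0.003   0.0661] rms px 0.19
[ 0.4795 -0.1194  0.2245] [-3.1415e+00 -1.0000e-04 -9.1700e-02]
  outl 0.67 772 99 165 124 187
eye_left 0.64 [0.5234 0.0187 0.0759] [109. 145.]
eye_right 0.76 [ 0.5325 -0.0151  0.0742] [142. 132.]
eye_right 0.18 [0.3901 0.1402 0.0027] [ 62. 246.]
  outl 0.86 516 139 163 124 179
expected eyes if centred [[108.  145.4]
 [147.7 134.2]]
hole [147.5 133.1] 67.0 [ 0.5313 -0.0203  0.0735]
```

The right eye's hole lies within 1 mm of where a centred, closed ring would have it. Now I'll return the pliers, taking out their pitch of about 0.09 rad.

{"op": "carry_out", "data": {"commands": [[0.315, [8, 18, 0], [0, 0, 0]], [0.315, [16, 38, 0], [0, 0, 0]], [0.315, [18, 42, 0], [0, 0, 0]], [0.315, [15.2, 33.7, 0], [0, 0, 0]], [0.315, [0, 0, 0], [0, 0.045, 0]], [0.315, [0, 0, 0], [0, 0.045, 0]], [0.315, [0, 0, 0], [0, 0, 0]], [0.315, [0, 0, 0], [0, 0, 0]]]}}

```text
time_s: 36.08
ee_pos: [0.5242, -0.2565, 0.2244]
eef_rot: [3.141, -0.089, -0.093]
force: [-0.1, 0.0, -1.9]
grip_width: 0.0645
grip_force: 7.8
```

```bash
python3 - <<'E'
from h import *
o=ctrl.get_obs();print(np.round(o['ee_pos'],4),np.round(o['eef_rot'],4),o['force'],o['grip_force'])
for n in ['scene','wrist','top']:
  c=cam(n)
  for t in ['tip_left','tip_right','pliers_grip','stand_top']:
    for d in ctrl.place_of(t,n)[:1]: print(n,t,round(float(d['score']),2),np.round(d['at'],4))
E
```

```text
[ 0.5242 -0.2565  0.2244] [ 3.1415 -0.0891 -0.0933] [-0.10551481  0.04408202 -1.89316912] 7.825542837381363
scene tip_left 0.63 [ 0.5243 -0.2351  0.1468]
scene tip_right 0.55 [ 0.523  -0.2793  0.1489]
scene pliers_grip 0.87 [ 0.5202 -0.2572  0.2432]
scene stand_top 0.63 [ 0.5244 -0.2527  0.0702]
wrist tip_left 0.87 [ 0.5287 -0.2364  0.1482]
wrist pliers_grip 0.92 [ 0.5216 -0.259   0.2424]
wrist stand_top 0.95 [ 0.5232 -0.2555  0.0696]
top pliers_grip 0.54 [ 0.5208 -0.2552  0.2396]
top stand_top 0.71 [ 0.5221 -0.2569  0.0711]
```

{"op": "carry_out", "data": {"commands": [[0.315, [-2.2, 0, 24.9], [0, 0, 0]], [0.315, [-2.7, 0, 29.9], [0, 0, 0]], [0.315, [-1.8, 0, 19.9], [0, 0, 0]], [0.315, [-1.3, 0, 14.9], [0, 0, 0]], [0.315, [0, 0, 0], [0, 0, 0]]]}}

```text
time_s: 37.45
ee_pos: [0.524, -0.2559, 0.1338]
eef_rot: [-3.141, -0.089, -0.093]
force: [-0.4, -0.4, -1.5]
grip_width: 0.0645
grip_force: 7.8
```

{"op": "carry_out", "data": {"commands": [[0.315, [-0.9, 0, 10], [0, 0, 0]], [0.315, [-0.9, 0, 10], [0, 0, 0]], [0.315, [-0.9, 0, 10], [0, 0, 0]], [0.315, [-0.5, 0, 6], [0, 0, 0]], [0.315, [0, 0, 0], [0, 0, 0]]]}}

```text
time_s: 38.08
ee_pos: [0.5241, -0.256, 0.0979]
eef_rot: [-3.141, -0.089, -0.093]
force: [0.0, -0.3, -1.9]
grip_width: 0.0646
grip_force: 7.8
```

{"op": "carry_out", "data": {"commands": [[0.315, [-0.3, 0, 3], [0, 0, 0]], [0.315, [-0.3, 0, 3], [0, 0, 0]], [0.315, [-0.2, 0, 2], [0, 0, 0]], [0.315, [0, 0, 0], [0, 0, 0]]]}}

```text
time_s: 38.58
ee_pos: [0.5242, -0.256, 0.0902]
eef_rot: [-3.141, -0.09, -0.093]
force: [0.2, -0.4, -1.5]
grip_width: 0.0645
grip_force: 7.8
```

{"op": "carry_out", "data": {"commands": [[0.315, [-0.1, 0, 1.5], [0, 0, 0]], [0.315, [-0.1, 0, 1.5], [0, 0, 0]], [0.315, [0, 0, 0], [0, 0, 0]]]}}

```text
time_s: 38.95
ee_pos: [0.5242, -0.2561, 0.0872]
eef_rot: [-3.142, -0.09, -0.093]
force: [0.3, 0.4, -2.0]
grip_width: 0.0647
grip_force: 7.8
```

{"op": "carry_out", "data": {"commands": [[0.315, [-0.1, 0, 1], [0, 0, 0]], [0.315, [0, 0, 0], [0, 0, 0]]]}}

```text
time_s: 39.2
ee_pos: [0.5246, -0.2561, 0.0867]
eef_rot: [3.141, -0.091, -0.093]
force: [1.2, 0.3, 1.2]
grip_width: 0.0644
grip_force: 7.5
```

{"op": "carry_out", "data": {"commands": [[0.29, [0, 0, 0], [0, 0, 0]], [0.2, [0, 0, 0], [0, 0, 0]], [0, [0, 0, 0], [0, 0, 0]], [0, [0, 0, 0], [0, 0, 0]], [0, [0, 0, 0], [0, 0, 0]], [0, [0, 0, -10], [0, 0, 0]], [0, [0, 0, -30], [0, 0, 0]], [0, [0, 0, -40], [0, 0, 0]], [0, [0, 0, -40], [0, 0, 0]], [0, [0, 0, 0], [0, 0, 0]]]}}

```text
time_s: 40.45
ee_pos: [0.5144, -0.2557, 0.2097]
eef_rot: [3.139, -0.095, -0.093]
force: [-1.2, 0.3, 0.4]
grip_width: 0.094
grip_force: 0.0
```

```bash
python3 - <<'E'
from h import *
o=ctrl.get_obs();print(np.round(o['ee_pos'],4),o['force'],o['grip_force'],o['grip_width'])
for n in ['scene','wrist']:
  c=cam(n);cv2.imwrite(f'pics/{n}11.png',c['img'])
  for t in ['tip_left','tip_right','pliers_grip','stand_top','ring_center','eye_left','eye_right']:
    for d in ctrl.place_of(t,n)[:4]:
      if abs(d['at'][0]-.515)<.04 and d['at'][1]<.05: print(n,t,round(float(d['score']),2),np.round(d['at'],4))
E
```

```text
[ 0.5144 -0.2557  0.2097] [-1.21510148  0.28493479  0.35908855] 0.0 0.09398326679440913
scene tip_left 0.86 [ 0.5211 -0.2359  0.0068]
scene tip_left 0.55 [ 0.5023 -0.0047  0.0676]
scene tip_right 0.61 [ 0.5218 -0.2771  0.0065]
scene pliers_grip 0.96 [ 0.5209 -0.2579  0.1039]
scene stand_top 0.64 [ 0.5258 -0.254   0.0722]
scene ring_center 0.54 [ 0.5059 -0.004   0.0667]
scene eye_left 0.43 [0.5223 0.0245 0.0758]
scene eye_right 0.63 [ 0.5331 -0.0218  0.0731]
wrist tip_left 0.92 [ 0.5276 -0.2341  0.0117]
wrist tip_left 0.49 [ 0.5234 -0.2566  0.0693]
wrist tip_right 0.91 [ 0.5217 -0.2749  0.012 ]
wrist pliers_grip 0.67 [ 0.5229 -0.2587  0.1068]
wrist stand_top 0.9 [ 0.5222 -0.2536  0.0718]
wrist eye_right 0.7 [ 0.5336 -0.0197  0.0724]
```

```bash
python3 -c "
from station import ctrl
print(ctrl.hand_in())"
```

```text
the job is handed in; nothing more can be done
None
```

I've handed the job in, but no verdict came back. By the last camera estimates, the snap ring is closed and centred in the groove to within about 2 mm, the pliers hang upright in their stand, and the arm is clear. I did not measure the bystanders' positions afterwards.

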